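# Put the bench tools back in their own holders before the next batch

## Task

Get the strip-assembly bench ready for the next batch by putting its four items into the holders made for them: stand the amber dropper bottle in the small aluminium holder and the red-capped screw jar in the large black one, lay the red screwdriver in the two forks of its rest with the handle in the wide red fork, and lay the gauge block on the sloping steel plate, flat on its underside and centred, with a long side resting squarely against the ledge. Keep the bottle and the jar upright throughout, and set the gauge block down gently, without dropping it. At the end let go of everything and leave it all at rest in its holder.

Things in the scene. Friction and masses are not known exactly. Their poses are not given: they have to be found in the camera images.
- dropper_bottle: Amber glass dropper bottle with a pale label and black dropper cap, standing upright, 98 mm tall: glass 28 mm in diameter up to 62 mm high, above it the cap, 20 mm in diameter. Origin: centre of its underside, z up. About 40 g.
- screw_jar: White jar of small screws with a red cap, standing upright on the bench in front of the robot (not its like far back on the side table), 71 mm tall: body 52 mm in diameter up to 58 mm high, cap 48 mm in diameter above. Origin: centre of its underside, z up. About 120 g.
- screwdriver: Screwdriver, 178 mm long, lying in front of the robot (not its like far away on the side table). Its long axis is y: red handle (26 mm in diameter) from y = -7 to +89 mm, steel shaft (6 mm in diameter) from y = -7 to -89 mm. Origin: below the middle of its length, 12.5 mm under the long axis as it lies, z up. About 70 g, centre of mass near y = +40 mm.
- screwdriver_mid (a point): Point on the screwdriver's long axis inside the handle, at y = +30 mm of screwdriver (12.5 mm above the bench as it lies): a good place to grip across the handle. Same axes as screwdriver.
- gauge_block: Grey go / no-go gauge block lying on its flat underside: slab 30 mm (x) by 60 mm (y), 12 mm high, with a raised step (20 mm high) over y = -24 to -4 mm and the full width. Origin: centre of its underside, z up. About 160 g.
- bottle_holder: Small round aluminium holder for the dropper bottle, fixed to the bench: foot 82 mm in diameter, on it an open cup with a bore 40 mm in diameter, its floor 4 mm and its flared rim (58 mm outer diameter) 26 mm above the bench. Origin: on the bore's axis at bench height, z up.
- jar_holder: Large round black holder with a thin red lip for the screw jar, fixed to the bench: foot 104 mm in diameter, on it an open cup with a bore 64 mm in diameter, its floor 4 mm and its flared rim (82 mm outer diameter) 22 mm above the bench. Origin: on the bore's axis at bench height, z up.
- screwdriver_rest: Fixed rest: grey base 52 x 150 x 6 mm (x, y, z) with two V forks open to the top: a wide red one (48 mm) at y = -38 mm for the back of the handle, a narrow black one (32 mm) at y = +60 mm for the shaft. Origin: centre of the base's underside. Seated, screwdriver_mid is 52 mm above the origin, handle toward -y; forks' tops 56 and 62 mm high, finger room between.
- gauge_seat (a point): Seat on the polished, slippery 25 degree steel plate of the fixed gauge rest, 44 mm above the bench: here lies the gauge block's underside centre when its long side is against the ledge. x points up the slope, y along the ledge, z off the face. Ledge: 8 mm high, its face at x = -15 mm, from |y| = 18 (finger notch between) to 54 mm. Plate: 110 mm wide, reaching up to x = +51 mm.
Mind the look-alikes: they are no part of the job. Of the things like the dropper_bottle, leave any that is blue, pink or purple; of the rest the smaller one is meant.

How it is judged:
By the outcome, as a careful person would: the job done as asked, in the order asked, and still so for the second after the job is handed in, with the robot touching nothing.
It also fails if it takes over 106 s, if anything falls off the work surface, if the arm or the gripper's body presses on something with over 40 N, if the wrist force passes 120 N, or if a joint passes its speed limit or range.

## Robot

A 6-joint arm with a two-finger parallel gripper is mounted at the origin on the work surface; the furniture and walls round the work are solid. World frame = base frame: x ahead of the robot, y to its left, z up, the work surface at z = 0. Lengths are in m, angles in rad, forces in N, time in s.
With the tool pointing down it reaches from about 0.35 to 0.775 m from the base axis. Payload 7.3 kg.
Tool frame: the origin (TCP) lies at the very end of the fingers, on their centre line; the grasp point (between the pads) lies 19 mm behind it; z points along the fingers, y is the line along which they close (so a half turn about z gives the same grasp; the last joint's range is limited). The gripper opens to 92 mm and grips with 3 to 60 N. Pads are 19 mm wide; open, the fingers measure 130 mm over their backs; the gripper's body (75 mm by 190 mm) begins 47 mm behind the grasp point.
Start: joints at [1.12, 0.342, 1.524, -0, 1.275, -0.146], TCP at [0.158, 0.501, 0.227] pointing down, gripper open.
Joint ranges: [-2.53, 2.53], [-0.77, 2.02], [0.04, 2.7], [-1, 4.14], [0.28, 2.66], [-3.11, 3.11]. Speed limits (rad/s): [2.57, 2.57, 3.14, 3.14, 3.14, 3.14].

## Interface

Orientations are given as [roll, pitch, yaw] about the fixed x, y, z axes, in that order (R = Rz(yaw) Ry(pitch) Rx(roll)).
In Python, from cell import observe, read_camera, get_calibration, hand_in, search_frame gives the robot as it stands.
- The arm moves only by the tool step_arm, never from a script. Its argument "commands" is a list of rows, each an object with "translation": the shift along the tool's x, y, z in mm, a list of three; "roll": the turn about the tool's z in rad. In form: [{"translation": [x, y, z], "roll": roll}, ...]. A call has 1 to 20 rows; each row shifts and turns the commanded pose from where the row before left it, along the tool's axes as they then stand; what a row does not reach is not made up. A row lasts 1/12 s, in which the tool goes at most 41.7 mm and 7.16 degrees, less where a joint would pass 70% of its speed; a pose out of reach is approached as far as the arm can. A call is refused whole if a number of a shift passes 41.7 or a number of a turn 0.125, either way. A call with a gripper value outside its range is refused whole. "fingers" is the opening, from 0 (shut) to 1 (fully open), set as the call begins (left out, the last holds). The fingers move at their own pace and stop on an object; "grip_force" is the grip in N (left out, the last holds). Time passes only in rows, so rows that do not move let the fingers close. It gives the time, the measured TCP pose, the force, the opening and the grip force at its end, in the units of the state.
- observe(): the state, without advancing time (a new reading comes with each control period).
- read_camera(name): name is "side" or "top" or "wrist"; returns the picture (480x640x3 uint8, red, green, blue); there is no depth.
- get_calibration(name): a dict with "camera_matrix" (3x3 intrinsics, pixels), "world_from_camera" (4x4, takes a point from camera to world coordinates). Camera axes: x right, y up, looking along -z (the intrinsics and any distortion apply to the point x, -y, -z); pixel columns grow to the right and rows downward; lengths in m; the calibration is good to about 2 mm. A picture is of the moment at which its call begins: read the wrist's pose just before it. get_calibration takes no time and is no camera call; for the wrist camera it gives the pose at the moment of the call.
- hand_in(): hands the job in; it is judged then, once.
Trained networks look in the newest picture that a camera, given by its name, has taken for a name from the list of things; names that differ only in an ending like _2 or _b are one class to them, and where a whole thing is asked for, a point or a joint stands for the part that bears it (a point fixed in the world has none). Each returns a list of dicts, best first, with "confidence" (0 to 1); they miss things now and then, are a little off and sometimes report something else, mostly with a low value. They report only what shows in the picture. A call takes as long as a camera call. They do not tell look-alikes from the thing itself.
- search_frame(camera, name): "at" ([x, y, z] in m, in world coordinates, good to about 4 mm: the middle of the surface that is visible of it).
The state is a dict: "time": time; "qpos": joint angles; "qvel": joint speeds; "joint_efforts": joint torques, N m; "tool_pos": TCP position; "tool_rot": TCP orientation; "contact_force": force on the tool from outside, world axes, zero at the start; "torque": the same for the moment, N m; "opening": finger opening in m; "grip_force": force on a finger pad.
Only numpy, scipy, OpenCV 4.12 (cv2) and the standard library are available. Lean on these libraries where they do the work, as an engineer would, in place of code of your own. Each camera call takes 0.05 s, during which the arm holds its last target. There are 200 camera calls.

## Working session

There is one attempt and no reset: what is moved stays moved. The work goes in short steps, Python scripts to look and compute and a tool call to move; the robot and the scene stay as the last step left them, time stands still between calls to the robot, and variables do not carry over. Pictures are saved under pics/ and viewed, at most 14 in all, crops included, and the job is handed in when it is done.

Besides the shell and the picture viewer there is one more tool, called after ">>>" as name([rows], argument=value, ...), one row to a line, values as JSON. step_arm: Moves the arm, as the interface text tells. Its arguments: {"type":"object","properties":{"commands":{"type":"array"},"fingers":{"type":"number"},"grip_force":{"type":"number"}},"required":["commands"]}

```bash
mkdir -p pics; ls; cat > h.py <<'E'
import numpy as np, cv2
from cell import *
def save(cam,fn):
    im=read_camera(cam); cv2.imwrite('pics/'+fn,cv2.cvtColor(im,cv2.COLOR_RGB2BGR)); return im
def proj(cam,P):
    c=get_calibration(cam);K=np.array(c['camera_matrix']);T=np.array(c['world_from_camera'])
    p=np.linalg.inv(T)@np.append(P,1); q=K@np.array([p[0],-p[1],-p[2]]); return q[:2]/q[2]
def ray(cam,uv,z):
    c=get_calibration(cam);K=np.array(c['camera_matrix']);T=np.array(c['world_from_camera'])
    d=np.linalg.inv(K)@np.array([uv[0],uv[1],1]); d=T[:3,:3]@np.array([d[0],-d[1],-d[2]]);o=T[:3,3]
    return o+d*(z-o[2])/d[2]
E
python3 - <<'E'
from h import *
save('top','top0.png');save('side','side0.png')
np.set_printoptions(precision=3,suppress=True)
for cam in('top','side'):
    c=get_calibration(cam);print(cam,{k:np.round(v,3).tolist() for k,v in c.items()})
    for n in ['dropper_bottle','screw_jar','screwdriver','gauge_block','bottle_holder','jar_holder','screwdriver_rest','gauge_seat']:
        for r in search_frame(cam,n): print(n,np.round(r['at'],3),round(r['confidence'],2),np.round(proj(cam,r['at'])))
s=observe();print(s)
E
```

```text
pics
top {'camera_matrix': [[510.925, 0.0, 311.505], [0.0, 510.925, 240.024], [0.0, 0.0, 1.0]], 'world_from_camera': [[-0.017, 0.998, -0.059, 0.388], [-1.0, -0.016, 0.011, -0.01], [0.01, 0.059, 0.998, 1.239], [0.0, 0.0, 0.0, 1.0]]}
dropper_bottle [ 0.248 -0.28   0.074] 0.91 [427. 330.]
dropper_bottle [ 0.354 -0.105  0.066] 0.59 [348. 285.]
dropper_bottle [ 0.528 -0.099  0.055] 0.56 [344. 210.]
screw_jar [ 0.615 -0.018  0.071] 0.81 [308. 172.]
screwdriver [ 0.64  -0.203  0.021] 0.8 [385. 165.]
gauge_block [0.439 0.147 0.017] 0.91 [240. 250.]
gauge_block [ 0.429 -0.019  0.002] 0.59 [310. 253.]
bottle_holder [ 0.43  -0.018 -0.001] 0.57 [310. 253.]
jar_holder [0.488 0.315 0.003] 0.62 [171. 231.]
screwdriver_rest [ 0.554 -0.35   0.003] 0.86 [444. 200.]
gauge_seat [0.619 0.188 0.051] 0.94 [220. 173.]
side {'camera_matrix': [[578.984, 0.0, 325.02], [0.0, 578.984, 239.91], [0.0, 0.0, 1.0]], 'world_from_camera': [[1.0, 0.004, 0.03, 0.481], [0.026, 0.388, -0.921, -1.275], [-0.015, 0.922, 0.388, 0.595], [0.0, 0.0, 0.0, 1.0]]}
dropper_bottle [ 0.429 -0.21   0.044] 0.89 [317. 286.]
dropper_bottle
[... 256 characters left out ...]
e_block [0.436 0.133 0.016] 0.76 [325. 235.]
bottle_holder [ 0.435 -0.022  0.012] 0.98 [323. 261.]
jar_holder [0.49  0.314 0.014] 0.55 [345. 212.]
screwdriver_rest [ 0.557 -0.377  0.006] 0.57 [384. 347.]
gauge_seat [0.628 0.165 0.036] 0.69 [398. 223.]
{'time': 0.9, 'qpos': array([ 1.12 ,  0.342,  1.524,  0.   ,  1.275, -0.146]), 'qvel': array([ 0.001,  0.001, -0.001,  0.   , -0.   , -0.002]), 'joint_efforts': array([  0.   , -43.112, -24.448,   0.072,   0.048,  -0.   ]), 'tool_pos': array([0.158, 0.501, 0.227]), 'tool_rot': array([3.141, 0.   , 2.837]), 'contact_force': array([ 0.271, -0.179, -0.656]), 'torque': array([0.007, 0.029, 0.028]), 'grip_force': 0.0, 'opening': 0.09177667053982679}
```

View pics/top0.png

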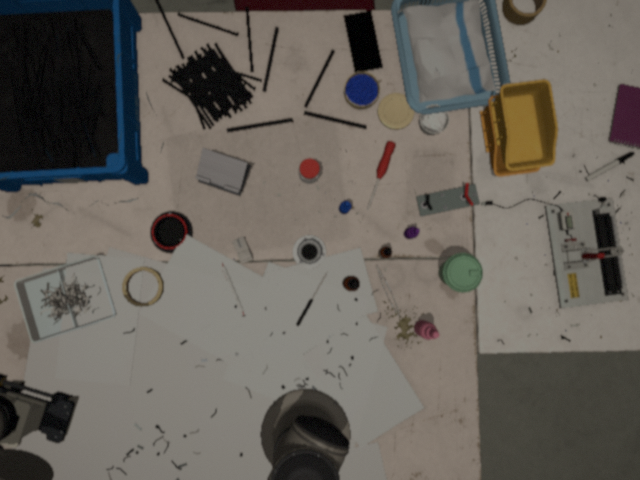

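View pics/side0.png

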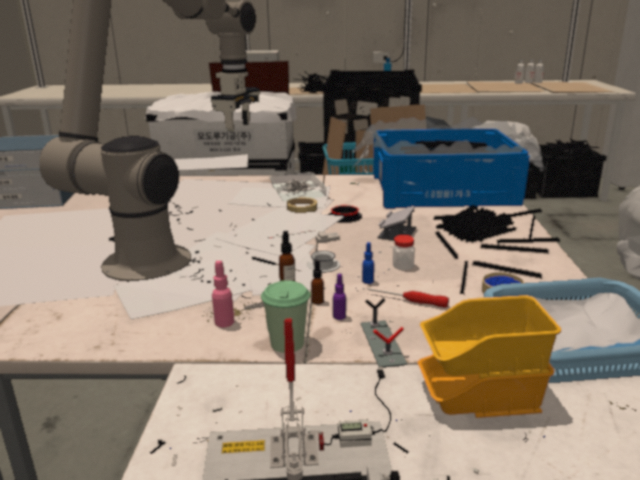

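Candidates for the bottle (side picture): pink (222,300), large amber (287,262), blue (368,265), purple (340,300) and small amber (317,285). I choose the small amber one, which is at (386,251) in the top view. The jar is at (404,252), the screwdriver at (420,297), and the block at top (244,249). I'll check the bottle in one close crop.

```bash
python3 - <<'E'
from h import *
a=cv2.imread('pics/side0.png')[225:335,260:420];b=cv2.imread('pics/top0.png')[225:300,320:430]
a=cv2.resize(a,None,fx=3,fy=3,interpolation=3);b=cv2.resize(b,(320,218),interpolation=3)
o=np.zeros((330,800,3),np.uint8);o[:,:480]=a;o[:218,480:]=b;cv2.imwrite('pics/crop1.png',o)
for n,P in dict(small=(.43,-.205),large=(.354,-.105)).items():
    print(n,[proj('side',(*P,z)).round() for z in (0,.098,.13)],proj('top',(*P,.098)).round())
print(ray('top',(386,251),.09))
E
```

```text
small [array([318., 303.]), array([317., 261.]), array([317., 246.])] [393. 250.]
large [array([286., 282.]), array([284., 242.]), array([284., 228.])] [349. 285.]
[ 0.42859514 -0.19026467  0.09      ]
```

View pics/crop1.png

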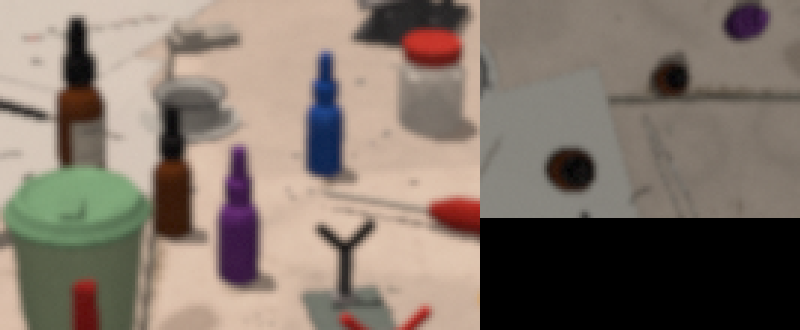

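The crop shows the small amber bottle at side (317,285), its base near (318,303) and its top near (316,261), so about 98 mm tall. The larger amber one is at (287,262), and purple stands about 65 mm away from mine. I'll set out.

>>> step_arm([
  {"translation":[0,0,-5],"roll":0.116},
  {"translation":[0,0,-5],"roll":0.116},
  {"translation":[0,0,-5],"roll":0.116},
  {"translation":[0,0,-5],"roll":0.116},
  {"translation":[0,0,-3],"roll":0.116},
  {"translation":[-38,3.2,0],"roll":0},
  {"translation":[-38,3.2,0],"roll":0},
  {"translation":[-38,3.2,0],"roll":0},
  {"translation":[-38,3.2,0],"roll":0},
  {"translation":[-38,3.2,0],"roll":0},
  {"translation":[-38,3.2,0],"roll":0},
  {"translation":[-38,3.2,0],"roll":0},
  {"translation":[-38,3.2,0],"roll":0},
  {"translation":[-38,3.2,0],"roll":0},
  {"translation":[-38,3.2,0],"roll":0},
  {"translation":[-38,3.2,0],"roll":0},
  {"translation":[0,0,0],"roll":0},
])

```text
time: 2.32
tool_pos: [0.4536, 0.1952, 0.2495]
tool_rot: [3.141, 0.003, 2.251]
contact_force: [0.2, -0.2, 0.6]
opening: 0.0917
grip_force: 0.0
```

```bash
python3 - <<'E'
from h import *
s=observe();print(s['time'],s['tool_pos'],s['tool_rot'])
print(np.round(get_calibration('wrist')['world_from_camera'],3))
save('wrist','w1.png')
for n in ['gauge_block','jar_holder','gauge_seat','bottle_holder']:
    for r in search_frame('wrist',n): print(n,np.round(r['at'],3),round(r['confidence'],2),np.round(proj('wrist',r['at'])))
E
```

```text
2.3167 [0.45361466 0.19520938 0.24954167] [3.14099863e+00 2.72184717e-03 2.25135552e+00]
[[ 0.777 -0.601 -0.187  0.402]
 [ 0.63   0.741  0.232  0.257]
 [-0.001 -0.298  0.955  0.407]
 [ 0.     0.     0.     1.   ]]
gauge_block [0.44  0.15  0.012] 0.77 [290. 228.]
gauge_block [0.458 0.004 0.006] 0.21 [227. 329.]
jar_holder [0.486 0.322 0.003] 0.8 [431. 128.]
gauge_seat [0.605 0.21  0.041] 0.75 [448. 292.]
bottle_holder [0.461 0.002 0.002] 0.61 [228. 331.]
```

View pics/w1.png

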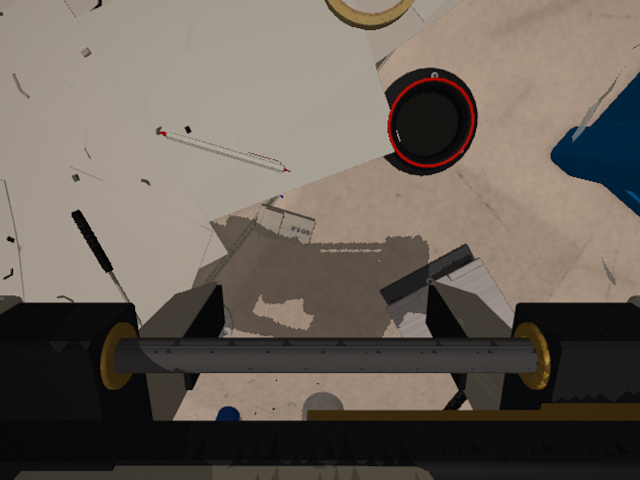

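The wrist picture shows the jar holder's red lip centred at about (432,121), the gauge block at (290,224), the gauge rest's ledge at (425,275), and the fingers below row 290.

>>> step_arm([
  {"translation":[-30,-24.5,0],"roll":0},
  {"translation":[-30,-24.5,0],"roll":0},
  {"translation":[-30,-24.5,0],"roll":0},
  {"translation":[-30,-24.5,0],"roll":0},
  {"translation":[-30,-24.5,0],"roll":0},
  {"translation":[-30,-24.5,0],"roll":0},
  {"translation":[-30,-24.5,0],"roll":0},
  {"translation":[-30,-24.5,0],"roll":0},
  {"translation":[-30,-24.5,0],"roll":0},
  {"translation":[-30,-24.5,0],"roll":0},
  {"translation":[-30,-24.5,0],"roll":0},
  {"translation":[0,0,0],"roll":0},
])

```text
time: 3.57
tool_pos: [0.4502, -0.231, 0.2496]
tool_rot: [-3.14, 0.002, 2.254]
contact_force: [-0.8, 0.5, 0.0]
opening: 0.0917
grip_force: 0.0
```

```bash
cat >> h.py <<'E'
from scipy.spatial.transform import Rotation as Ro
def to(P):
    s=observe();R=Ro.from_euler('xyz',s['tool_rot']).as_matrix();print('to',np.round(P,4),'tool mm',np.round(R.T@(np.array(P)-s['tool_pos'])*1000,1))
E
python3 - <<'E'
from h import *
s=observe();print(s['time'],s['tool_pos'],s['tool_rot'])
save('wrist','w2.png')
for n in ['dropper_bottle','bottle_holder','screwdriver_rest','screwdriver']:
    for r in search_frame('wrist',n): print(n,np.round(r['at'],3),round(r['confidence'],2),np.round(proj('wrist',r['at'])))
E
```

```text
3.5667 [ 0.45018322 -0.23097954  0.24958105] [-3.14022314e+00  2.48685095e-03  2.25410625e+00]
dropper_bottle [ 0.467 -0.256  0.054] 0.8 [320. 243.]
dropper_bottle [ 0.36  -0.123  0.082] 0.73 [320.  40.]
dropper_bottle [ 0.255 -0.281  0.078] 0.73 [ 98. 117.]
dropper_bottle [ 0.528 -0.105  0.051] 0.71 [477. 160.]
dropper_bottle [ 0.417 -0.195  0.073] 0.65 [320. 162.]
dropper_bottle [ 0.542 -0.325  0.005] 0.43 [333. 313.]
bottle_holder [ 0.442 -0.035  0.004] 0.65 [448.  39.]
screwdriver_rest [ 0.539 -0.328  0.006] 0.62 [328. 314.]
screwdriver [ 0.626 -0.194  0.018] 0.74 [468. 281.]
```

View pics/w2.png

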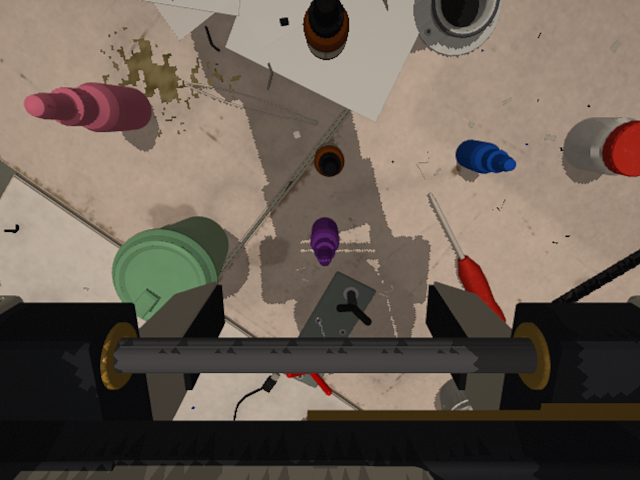

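The small amber bottle is at (329,160) with its cap at (329,162). The purple one at (324,240) lies along tool x, so the fingers close clear of it. The screwdriver runs from its tip at (432,195) to the handle at (480,285), and the rest's base is at (340,305).

```bash
python3 - <<'E'
from h import *
a=ray('wrist',(329.5,163),.098);b=ray('wrist',(329,157),.05);print(a,b)
t=ray('top',(386,251),.08);print(t)
print('sd',ray('wrist',(432,195),.0125),ray('wrist',(470,268),.0125))
print('rest corners',ray('wrist',(342,272),.006),ray('wrist',(376,290),.006))
p=(a+b)/2
to((p[0],p[1],.15));to((p[0],p[1],.035))
E
```

```text
[ 0.42281119 -0.18687437  0.098     ] [ 0.42272399 -0.18671852  0.05      ]
[ 0.42894857 -0.19182898  0.08      ]
sd [ 0.5320899  -0.15120099  0.0125    ] [ 0.62079501 -0.18299246  0.0125    ]
rest corners [ 0.51755796 -0.27769789  0.006     ] [ 0.56151432 -0.26992894  0.006     ]
to [ 0.4228 -0.1868  0.15  ] tool mm [46.5  2.6 99.8]
to [ 0.4228 -0.1868  0.035 ] tool mm [ 46.5   2.6 214.8]
```

>>> step_arm([
  {"translation":[15,0.8,25],"roll":0},
  {"translation":[15,0.8,30],"roll":0},
  {"translation":[15,0.8,30],"roll":0},
  {"translation":[0,0,15],"roll":0},
  {"translation":[0,0,0],"roll":0},
], fingers=0.7)

```text
time: 4.23
tool_pos: [0.4215, -0.1867, 0.1472]
tool_rot: [-3.14, -0.006, 2.26]
contact_force: [0.2, -0.1, 0.1]
opening: 0.0654
grip_force: 0.0
```

```bash
python3 - <<'E'
from h import *
s=observe();print(s['time'],s['tool_pos'],s['tool_rot'],s['opening'])
save('wrist','w3.png')
for P in [(.4228,-.1868,.098),(.4228,-.1868,0)]: print(proj('wrist',P))
for r in search_frame('wrist','dropper_bottle'): print(np.round(r['at'],3),round(r['confidence'],2),np.round(proj('wrist',r['at'])))
E
```

```text
4.2333 [ 0.42153237 -0.18669018  0.14717093] [-3.14004055 -0.00607904  2.25987916] 0.06543527886279203
[327.5776419  261.96455364]
[327.04380343 219.77386579]
[ 0.256 -0.27   0.057] 0.89 [ 47. 176.]
[ 0.466 -0.253  0.039] 0.85 [316. 327.]
[ 0.528 -0.105  0.054] 0.84 [520. 242.]
[ 0.418 -0.188  0.054] 0.6 [321. 233.]
[ 0.356 -0.121  0.098] 0.59 [308.  86.]
```

View pics/w3.png

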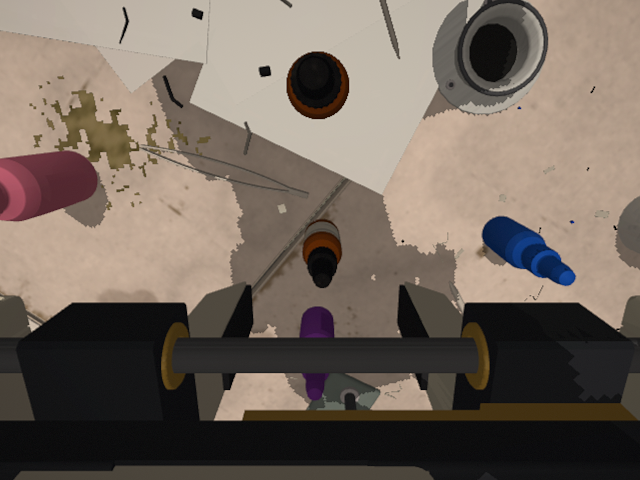

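The cap's top is now at (321,280) and the far base edge at (322,221). The holder's rim is centred at about (503,47).

```bash
python3 - <<'E'
from h import *
a=ray('wrist',(321,279),.098);b=ray('wrist',(322,242),.05);print(a,b)
print('glass far edge base',ray('wrist',(322,221),0))
print('holder',ray('wrist',(503,47),.026))
to((a[0],a[1],.035))
E
```

```text
[ 0.42811318 -0.19903003  0.098     ] [ 0.42354084 -0.19316346  0.05      ]
glass far edge base [ 0.42189396 -0.19182112  0.        ]
holder [ 0.43479595 -0.01808161  0.026     ]
to [ 0.4281 -0.199   0.035 ] tool mm [-10.1  -3.1 115.4]
```

>>> step_arm([
  {"translation":[-9,-3,0],"roll":0},
  {"translation":[0,0,28],"roll":0},
  {"translation":[0,0,28],"roll":0},
  {"translation":[0,0,28],"roll":0},
  {"translation":[0,0,28],"roll":0},
  {"translation":[0,0,0],"roll":0},
])

```text
time: 4.83
tool_pos: [0.4257, -0.1986, 0.0348]
tool_rot: [-3.14, -0.005, 2.257]
contact_force: [-0.4, 0.8, -0.9]
opening: 0.0642
grip_force: 0.0
```

>>> step_arm([
  {"translation":[0,0,0],"roll":0},
  {"translation":[0,0,0],"roll":0},
  {"translation":[0,0,0],"roll":0},
  {"translation":[0,0,0],"roll":0},
  {"translation":[0,0,0],"roll":0},
  {"translation":[0,0,0],"roll":0},
  {"translation":[0,0,0],"roll":0},
  {"translation":[0,0,0],"roll":0},
], fingers=0.2, grip_force=12)

```text
time: 5.5
tool_pos: [0.4272, -0.1992, 0.0383]
tool_rot: [3.141, 0.001, 2.257]
contact_force: [-0.7, -0.7, 6.3]
opening: 0.0271
grip_force: 12.0
```

>>> step_arm([
  {"translation":[0,0,-10],"roll":0},
  {"translation":[0,0,-30],"roll":0},
  {"translation":[0,0,-40],"roll":0},
  {"translation":[0,0,0],"roll":0},
])

```text
time: 5.83
tool_pos: [0.4297, -0.2007, 0.1233]
tool_rot: [3.139, 0.01, 2.257]
contact_force: [1.3, -1.3, 0.1]
opening: 0.0269
grip_force: 12.0
```

```bash
python3 - <<'E'
from h import *
s=observe();print(s['time'],s['tool_pos'],s['tool_rot'],s['contact_force'],s['opening'])
to((.4348,-.019,.10));
E
```

```text
5.8333 [ 0.42971698 -0.20074733  0.12334478] [3.1386225  0.00961005 2.25698516] [ 1.28070539 -1.26453977  0.07752456] 0.026908844729857277
to [ 0.4348 -0.019   0.1   ] tool mm [137.6 119.   22.4]
```

>>> step_arm([
  {"translation":[15,13,0],"roll":0},
  {"translation":[25,22,0],"roll":0},
  {"translation":[28,24,0],"roll":0},
  {"translation":[28,24,0],"roll":0},
  {"translation":[22,19,0],"roll":0},
  {"translation":[12,11,0],"roll":0},
  {"translation":[6,5,0],"roll":0},
  {"translation":[0,0,0],"roll":0},
  {"translation":[0,0,0],"roll":0},
  {"translation":[0,0,0],"roll":0},
])

```text
time: 6.67
tool_pos: [0.4321, -0.0199, 0.1176]
tool_rot: [-3.142, 0.0, 2.256]
contact_force: [-0.2, 0.1, -0.1]
opening: 0.0269
grip_force: 12.0
```

```bash
python3 - <<'E'
from h import *
s=observe();print(s['time'],s['tool_pos'],s['tool_rot'],s['contact_force'],s['opening'])
save('wrist','w4.png')
to((.4348,-.019,.10));print(proj('wrist',(.4348,-.018,.026)))
E
```

```text
6.6667 [ 0.43211834 -0.01989458  0.11764469] [-3.14157104e+00  3.12771577e-04  2.25603674e+00] [-0.24586472  0.06273216 -0.10578614] 0.02689378452814143
to [ 0.4348 -0.019   0.1   ] tool mm [-1.   2.7 17.6]
[331.19560567 242.34740249]
```

View pics/w4.png

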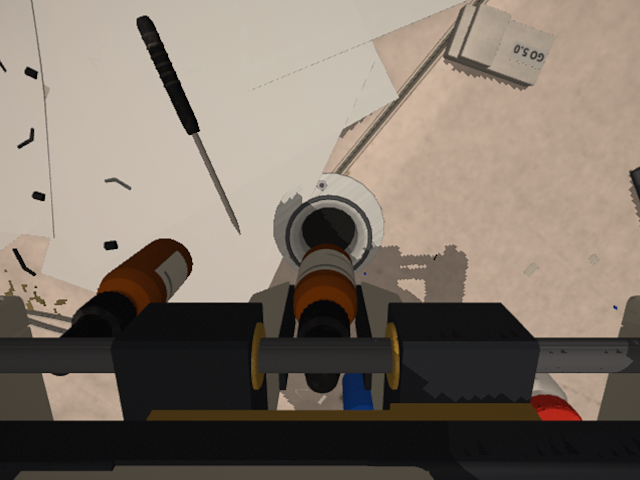

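The holder's rim is centred at about (329,234) with its dark bore at (328,228). The held bottle is upright, with its base's near edge at (326,245).

```bash
python3 - <<'E'
from h import *
s=observe();t=s['tool_pos']
h=ray('wrist',(329,234),.026);print('h',h)
xt=np.array([-.633,.774,0]);
print('near edge proj if axis at tcp',proj('wrist',np.array([t[0],t[1],t[2]-.037])+.014*xt), 'top of rim far edge',proj('wrist',np.array([*h[:2],.026])+.029*xt))
print(ray('wrist',(326,245),t[2]-.037)-t)
r=search_frame('wrist','bottle_holder');print(r[:1])
to((h[0],h[1],.1))
E
```

```text
h [ 0.4298958  -0.01438294  0.026     ]
near edge proj if axis at tcp [326.43005614 248.46968099] top of rim far edge [329.13608861 191.33224923]
[-0.01027052  0.01219452 -0.037     ]
[{'at': [0.4221, -0.0111, 0.005], 'confidence': 0.6}]
to [ 0.4299 -0.0144  0.1   ] tool mm [ 5.7  1.9 17.6]
```

>>> step_arm([
  {"translation":[4,2,0],"roll":0},
  {"translation":[0,0,20],"roll":0},
  {"translation":[0,0,20],"roll":0},
  {"translation":[0,0,12],"roll":0},
  {"translation":[0,0,8],"roll":0},
  {"translation":[0,0,6],"roll":0},
  {"translation":[0,0,4],"roll":0},
  {"translation":[0,0,2],"roll":0},
  {"translation":[0,0,0],"roll":0},
  {"translation":[0,0,0],"roll":0},
])

```text
time: 7.6
tool_pos: [0.4313, -0.0146, 0.0461]
tool_rot: [3.141, 0.001, 2.257]
contact_force: [-0.9, 0.2, -0.7]
opening: 0.0273
grip_force: 12.0
```

```bash
python3 - <<'E'
from h import *
s=observe();print(s['time'],s['tool_pos'],s['contact_force'])
a=save('wrist','w5.png');b=save('side','s5.png')
o=np.zeros((480,800,3),np.uint8);o[:,:480]=a[:,80:560];o[:320,480:]=cv2.resize(b[190:310,270:390],(320,320),interpolation=3)
cv2.imwrite('pics/c5.png',o[:,:,::-1])
E
```

```text
7.6 [ 0.43131242 -0.01463105  0.04608507] [-0.88684858  0.23126694 -0.666326  ]
```

View pics/c5.png

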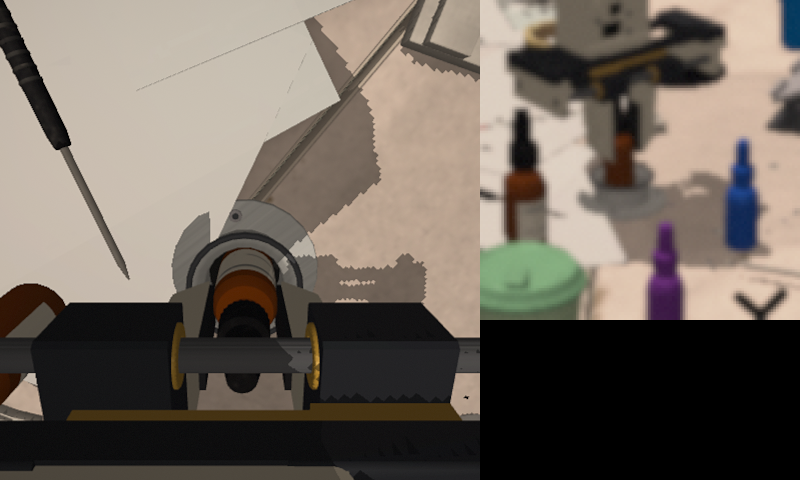

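The bottle is inside the cup. I'll lower the last few millimetres.

>>> step_arm([
  {"translation":[0,0,2],"roll":0},
  {"translation":[0,0,1],"roll":0},
  {"translation":[0,0,1],"roll":0},
  {"translation":[0,0,0],"roll":0},
  {"translation":[0,0,0],"roll":0},
])

```text
time: 8.12
tool_pos: [0.4315, -0.0146, 0.0423]
tool_rot: [3.141, 0.001, 2.257]
contact_force: [-0.1, 0.2, 6.8]
opening: 0.0269
grip_force: 12.0
```

>>> step_arm([
  {"translation":[0,0,0],"roll":0},
  {"translation":[0,0,0],"roll":0},
  {"translation":[0,0,0],"roll":0},
  {"translation":[0,0,0],"roll":0},
  {"translation":[0,0,0],"roll":0},
  {"translation":[0,0,-15],"roll":0},
  {"translation":[0,0,-35],"roll":0},
  {"translation":[0,0,-40],"roll":0},
  {"translation":[0,0,-40],"roll":0},
  {"translation":[0,0,0],"roll":0},
], fingers=0.8)

```text
time: 8.95
tool_pos: [0.4346, -0.0152, 0.1783]
tool_rot: [3.134, 0.01, 2.257]
contact_force: [2.1, -0.3, 0.0]
opening: 0.0733
grip_force: 0.0
```

```bash
python3 - <<'E'
from h import *
s=observe();print(s['time'],s['tool_pos'],s['tool_rot'],s['opening'])
im=save('wrist','w6.png')
for cam in('wrist','top'):
  for n in ['dropper_bottle','screw_jar']:
    for r in search_frame(cam,n): print(cam,n,np.round(r['at'],3),round(r['confidence'],2),np.round(proj(cam,r['at'])))
print(ray('top',(310,169),.071))
E
```

```text
8.95 [ 0.43463962 -0.01524209  0.1783353 ] [3.13374503 0.00965676 2.25697386] 0.07327449187333333
wrist dropper_bottle [ 0.354 -0.104  0.074] 0.81 [161. 265.]
wrist dropper_bottle [ 0.531 -0.097  0.073] 0.77 [356. 389.]
wrist dropper_bottle [ 0.428 -0.005  0.058] 0.7 [330. 219.]
wrist dropper_bottle [ 0.478 -0.247  0.015] 0.7 [215. 419.]
wrist screw_jar [ 0.607 -0.004  0.013] 0.43 [481. 327.]
top dropper_bottle [ 0.248 -0.28   0.074] 0.91 [427. 330.]
top dropper_bottle [ 0.354 -0.105  0.066] 0.59 [348. 285.]
top dropper_bottle [ 0.528 -0.099  0.055] 0.56 [344. 210.]
top screw_jar [ 0.615 -0.018  0.071] 0.81 [308. 172.]
[ 0.62164793 -0.02233312  0.071     ]
```

View pics/w6.png

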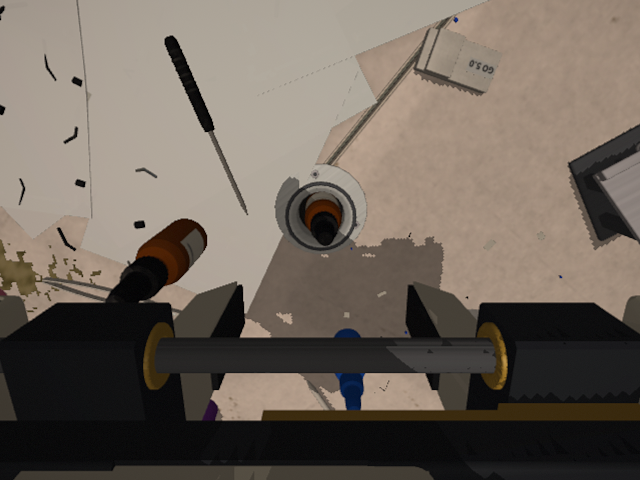

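The dropper bottle stands in its holder at (325,212). Next is the jar.

>>> step_arm([
  {"translation":[-16,13,-12],"roll":0},
  {"translation":[-28,24,-15],"roll":0},
  {"translation":[-30,26,-15],"roll":0},
  {"translation":[-30,26,-10],"roll":0},
  {"translation":[-28,24,-5],"roll":0},
  {"translation":[-17,14,0],"roll":0},
  {"translation":[-9,8,0],"roll":0},
  {"translation":[0,0,0],"roll":0},
  {"translation":[0,0,0],"roll":0},
], fingers=1.0)

```text
time: 9.95
tool_pos: [0.6341, -0.0511, 0.2258]
tool_rot: [-3.139, -0.004, 2.257]
contact_force: [-0.5, 0.0, -0.4]
opening: 0.092
grip_force: 0.0
```

```bash
cat >> h.py <<'E'
def red(im,n=4,thr=60):
    f=im.astype(int);m=((f[...,0]-np.maximum(f[...,1],f[...,2]))>thr).astype(np.uint8)
    k,l,st,c=cv2.connectedComponentsWithStats(m);o=np.argsort(-st[1:,4])[:n]+1
    for i in o: print('red',st[i].tolist(),np.round(c[i],1))
    return [(st[i],c[i],l==i) for i in o]
E
python3 - <<'E'
from h import *
s=observe();print(s['time'],s['tool_pos'],s['tool_rot'],s['opening'])
im=save('wrist','w7.png')
q=red(im)
print([ray('wrist',c,.071) for _,c,_ in q])
for n in ['screw_jar','jar_holder','screwdriver','gauge_seat']:
    for r in search_frame('wrist',n): print(n,np.round(r['at'],3),round(r['confidence'],2),np.round(proj('wrist',r['at'])))
E
```

```text
9.95 [ 0.63413222 -0.0511098   0.22584003] [-3.13881756 -0.00354464  2.25668106] 0.09204549941804005
red [312, 152, 57, 58, 2565] [339.6 180.8]
red [222, 285, 48, 53, 1172] [241.8 313.7]
[array([ 0.62149264, -0.01935775,  0.071     ]), array([ 0.63043159, -0.1675396 ,  0.071     ])]
screw_jar [ 0.623 -0.019  0.071] 0.91 [341. 181.]
screwdriver [ 0.629 -0.191  0.018] 0.93 [238. 303.]
gauge_seat [0.631 0.145 0.051] 0.78 [484.  20.]
```

```bash
python3 - <<'E'
from h import *
to((.622,-.021,.03))
E
```

```text
to [ 0.622 -0.021  0.03 ] tool mm [ 30.8   9.7 198.7]
```

>>> step_arm([
  {"translation":[16,5,20],"roll":0},
  {"translation":[15,4.5,30],"roll":0},
  {"translation":[0,0,36],"roll":0},
  {"translation":[0,0,36],"roll":0},
  {"translation":[0,0,32],"roll":0},
  {"translation":[0,0,24],"roll":0},
  {"translation":[0,0,12],"roll":0},
  {"translation":[0,0,6],"roll":0},
  {"translation":[0,0,0],"roll":0},
  {"translation":[0,0,0],"roll":0},
])

```text
time: 11.03
tool_pos: [0.6234, -0.0213, 0.0339]
tool_rot: [3.14, 0.002, 2.257]
contact_force: [0.2, -0.3, 0.5]
opening: 0.0917
grip_force: 0.0
```

>>> step_arm([
  {"translation":[0,0,0],"roll":0},
  {"translation":[0,0,0],"roll":0},
  {"translation":[0,0,0],"roll":0},
  {"translation":[0,0,0],"roll":0},
  {"translation":[0,0,0],"roll":0},
  {"translation":[0,0,0],"roll":0},
  {"translation":[0,0,0],"roll":0},
  {"translation":[0,0,0],"roll":0},
], fingers=0.4, grip_force=18)

```text
time: 11.7
tool_pos: [0.6226, -0.0212, 0.0326]
tool_rot: [3.141, 0.0, 2.257]
contact_force: [-0.1, -0.1, 0.7]
opening: 0.0499
grip_force: 18.0
```

>>> step_arm([
  {"translation":[0,0,-15],"roll":0},
  {"translation":[0,0,-30],"roll":0},
  {"translation":[0,0,-35],"roll":0},
  {"translation":[0,0,-35],"roll":0},
  {"translation":[14,5,-20],"roll":0},
  {"translation":[25,10,-10],"roll":0},
  {"translation":[34,13,0],"roll":0},
  {"translation":[36,14,0],"roll":0},
  {"translation":[36,14,0],"roll":0},
  {"translation":[36,14,0],"roll":0},
  {"translation":[36,14,0],"roll":0},
  {"translation":[32,13,0],"roll":0},
  {"translation":[20,8,0],"roll":0},
  {"translation":[11,4,0],"roll":0},
  {"translation":[0,0,0],"roll":0},
  {"translation":[0,0,0],"roll":0},
])

```text
time: 13.03
tool_pos: [0.5295, 0.2641, 0.1772]
tool_rot: [-3.141, 0.0, 2.258]
contact_force: [0.6, -0.9, -1.3]
opening: 0.05
grip_force: 18.0
```

```bash
python3 - <<'E'
from h import *
s=observe();print(s['time'],s['tool_pos'],s['tool_rot'],s['opening'])
im=save('wrist','w8.png')
q=red(im)
for st,c,m in q:
    ys,xs=np.nonzero(m)
    if len(xs)>100:
        e=cv2.fitEllipse(np.c_[xs,ys].astype(np.float32)[cv2.convexHull(np.c_[xs,ys].astype(np.int32),returnPoints=False).ravel()]) ;print(e,ray('wrist',e[0],.022))
for n in ['jar_holder','gauge_seat','gauge_block']:
    for r in search_frame('wrist',n): print(n,np.round(r['at'],3),round(r['confidence'],2),np.round(proj('wrist',r['at'])))
for z in (.1,.15):print('crate',ray('top',(148,185),z))
E
```

```text
13.0333 [0.52953454 0.26405125 0.17717518] [-3.14089357e+00  4.65702773e-04  2.25764909e+00] 0.049958980390574656
red [261, 277, 128, 60, 5776] [324.3 311.4]
red [269, 373, 112, 30, 2409] [324.9 384.8]
red [271, 76, 107, 111, 1435] [324.9 129.4]
red [156, 184, 8, 5, 23] [159.  186.6]
((324.4595947265625, 343.0660400390625), (128.03414916992188, 133.7437286376953), 1.190962314605713) [0.6039412  0.17057474 0.022     ]
((323.8103942871094, 347.8990173339844), (108.77385711669922, 126.09947967529297), 95.15826416015625) [0.60672887 0.16621607 0.022     ]
((324.066162109375, 130.8411407470703), (106.05494689941406, 110.1745376586914), 179.7442169189453) [0.48370574 0.31698168 0.022     ]
jar_holder [0.486 0.324 0.006] 0.95 [332. 125.]
gauge_seat [0.644 0.177 0.06 ] 0.61 [366. 388.]
gauge_block [0.443 0.148 0.014] 0.75 [168. 254.]
crate [0.58512106 0.34163494 0.1       ]
crate [0.57646905 0.32618217 0.15      ]
```

View pics/w8.png

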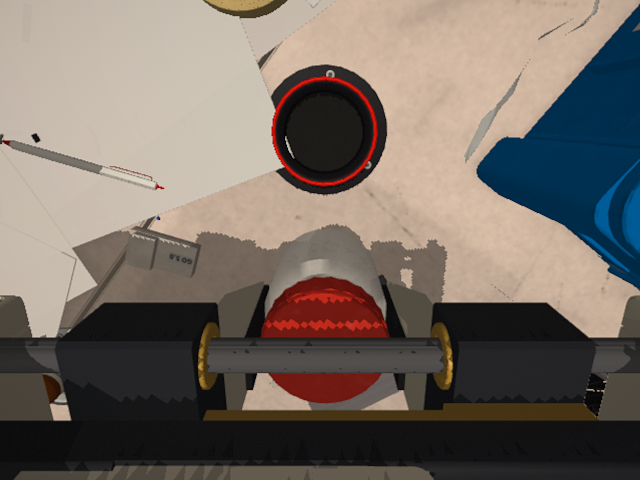

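The jar holder's lip is centred at (324,131). The crate corner at (478,165) would be close to the gripper body, so I'll turn the tool 90° before placing.

>>> step_arm([
  {"translation":[0,0,0],"roll":-0.121},
  {"translation":[0,0,0],"roll":-0.121},
  {"translation":[0,0,0],"roll":-0.121},
  {"translation":[0,0,0],"roll":-0.121},
  {"translation":[0,0,0],"roll":-0.121},
  {"translation":[0,0,0],"roll":-0.121},
  {"translation":[0,0,0],"roll":-0.121},
  {"translation":[0,0,0],"roll":-0.121},
  {"translation":[0,0,0],"roll":-0.121},
  {"translation":[0,0,0],"roll":-0.121},
  {"translation":[0,0,0],"roll":-0.121},
  {"translation":[0,0,0],"roll":-0.121},
  {"translation":[0,0,0],"roll":-0.121},
  {"translation":[0,15,0],"roll":0},
  {"translation":[0,25,0],"roll":0},
  {"translation":[0,20,10],"roll":0},
  {"translation":[0,10,10],"roll":0},
  {"translation":[0,0,10],"roll":0},
  {"translation":[0,0,0],"roll":0},
  {"translation":[0,0,0],"roll":0},
])

```text
time: 14.9
tool_pos: [0.4853, 0.3177, 0.1466]
tool_rot: [-3.142, -0.002, -2.455]
contact_force: [0.3, 1.2, -1.0]
opening: 0.0501
grip_force: 18.0
```

```bash
python3 - <<'E'
from h import *
s=observe();print(s['time'],s['tool_pos'],s['tool_rot'],s['opening'])
im=save('wrist','w9.png')
q=red(im)
for r in search_frame('wrist','jar_holder'): print(np.round(r['at'],3),round(r['confidence'],2),np.round(proj('wrist',r['at'])))
print(proj('wrist',(.4845,.318,.022)))
to((.4845,.318,.05))
E
```

```text
14.9 [0.48525503 0.31766457 0.14660338] [-3.14153129e+00 -1.71052262e-03 -2.45454790e+00] 0.050056374708642354
red [261, 277, 128, 61, 5816] [324.5 311.5]
red [269, 373, 112, 30, 2423] [324.8 384.8]
red [270, 174, 110, 82, 972] [324.2 205.2]
red [258, 21, 6, 11, 26] [259.5  25.5]
[0.474 0.307 0.006] 0.67 [324. 204.]
[326.16304627 228.43106893]
to [0.4845 0.318  0.05  ] tool mm [ 1.1  1.1 97.6]
```

>>> step_arm([
  {"translation":[0,0.5,15],"roll":0},
  {"translation":[0,0,25],"roll":0},
  {"translation":[0,0,22],"roll":0},
  {"translation":[0,0,15],"roll":0},
  {"translation":[0,0,10],"roll":0},
  {"translation":[0,0,8],"roll":0},
  {"translation":[0,0,6],"roll":0},
  {"translation":[0,0,3],"roll":0},
  {"translation":[0,0,0],"roll":0},
  {"translation":[0,0,0],"roll":0},
])

```text
time: 15.83
tool_pos: [0.4852, 0.3192, 0.0441]
tool_rot: [-3.141, 0.001, -2.453]
contact_force: [-0.6, -0.3, -2.0]
opening: 0.0499
grip_force: 18.0
```

>>> step_arm([
  {"translation":[0,0,2],"roll":0},
  {"translation":[0,0,2],"roll":0},
  {"translation":[0,0,1],"roll":0},
  {"translation":[0,0,0],"roll":0},
  {"translation":[0,0,0],"roll":0},
])

```text
time: 16.25
tool_pos: [0.4847, 0.319, 0.0385]
tool_rot: [3.142, 0.0, -2.453]
contact_force: [0.2, -0.1, -1.8]
opening: 0.0497
grip_force: 18.0
```

>>> step_arm([
  {"translation":[0,0,1],"roll":0},
  {"translation":[0,0,1],"roll":0},
  {"translation":[0,0,1],"roll":0},
  {"translation":[0,0,0],"roll":0},
  {"translation":[0,0,0],"roll":0},
])

```text
time: 16.67
tool_pos: [0.4849, 0.3191, 0.0365]
tool_rot: [-3.141, 0.001, -2.453]
contact_force: [-2.5, -1.0, 7.5]
opening: 0.0499
grip_force: 18.1
```

>>> step_arm([
  {"translation":[0,0,0],"roll":0},
  {"translation":[0,0,0],"roll":0},
  {"translation":[0,0,0],"roll":0},
  {"translation":[0,0,0],"roll":0},
  {"translation":[0,0,-15],"roll":0},
  {"translation":[0,0,-35],"roll":0},
  {"translation":[0,0,-40],"roll":0},
  {"translation":[0,0,-40],"roll":0},
  {"translation":[0,0,-40],"roll":0},
  {"translation":[0,0,-15],"roll":0},
  {"translation":[0,0,0],"roll":0},
], fingers=1.0)

```text
time: 17.58
tool_pos: [0.4867, 0.32, 0.2255]
tool_rot: [-3.139, 0.009, -2.453]
contact_force: [0.6, -0.2, 0.0]
opening: 0.0922
grip_force: 0.0
```

```bash
python3 - <<'E'
from h import *
s=observe();print(s['time'],s['tool_pos'],s['tool_rot'],s['opening'])
im=save('wrist','w10.png')
q=red(im)
for r in search_frame('wrist','screw_jar'): print(np.round(r['at'],3),round(r['confidence'],2),np.round(proj('wrist',r['at'])))
for z in (0.05,.1,.15):
    print(z,'bin',ray('top',(492,175),z),ray('top',(484,112),z),'cup',ray('top',(440,271),z),ray('top',(461,251),z))
print('fork tops',ray('top',(469,194),.056),ray('top',(428,204),.062))
# heights: side rows of bin near corner / cup rim
p=ray('top',(461,271),.12);print('cup side', [proj('side',(p[0],p[1],z)) for z in (0,.1,.15)])
print('bin side', [proj('side',(.64,-.37,z)) for z in (0,.1,.15)])
a=ray('top',(377,182),.013);
E
```

```text
17.5833 [0.48666785 0.31996303 0.22553338] [-3.13937227  0.00922134 -2.45330054] 0.09219832732143891
red [281, 158, 87, 85, 3296] [325.2 209. ]
red [272, 37, 4, 8, 15] [273.2  39.7]
[0.479 0.314 0.074] 0.95 [324. 214.]
0.05 bin [ 0.60506775 -0.45141003  0.05      ] [ 0.75633305 -0.43810126  0.05      ] cup [ 0.38131012 -0.32127063  0.05      ] [ 0.42707902 -0.37192818  0.05      ]
0.1 bin [ 0.5959409 -0.4328727  0.1      ] [ 0.74084684 -0.42012344  0.1       ] cup [ 0.38159028 -0.30820449  0.1       ] [ 0.425435   -0.35673235  0.1       ]
0.15 bin [ 0.58681405 -0.41433536  0.15      ] [ 0.72536064 -0.40214562  0.15      ] cup [ 0.38187044 -0.29513836  0.15      ] [ 0.42379099 -0.34153651  0.15      ]
fork tops [ 0.55994255 -0.39347681  0.056     ] [ 0.53717218 -0.29516715  0.062     ]
cup side [array([289.20421965, 340.67841787]), array([287.06068945, 293.49714259]), array([285.92827592, 268.57157145])]
bin side [array([429.46714887, 347.14784958]), array([432.59733449, 298.97074719]), array([434.25336778, 273.48251904])]
```

>>> step_arm([
  {"translation":[0,0,0],"roll":0.115},
  {"translation":[0,0,0],"roll":0.115},
  {"translation":[0,0,0],"roll":0.115},
  {"translation":[0,0,0],"roll":0.115},
  {"translation":[0,0,0],"roll":0.115},
  {"translation":[0,0,0],"roll":0.115},
  {"translation":[0,0,0],"roll":0.115},
  {"translation":[0,0,0],"roll":0.115},
  {"translation":[0,0,0],"roll":0.112},
])

```text
time: 18.43
tool_pos: [0.4838, 0.3185, 0.2177]
tool_rot: [-3.138, -0.003, 2.792]
contact_force: [0.4, -0.4, -0.2]
opening: 0.0918
grip_force: 0.0
```

>>> step_arm([
  {"translation":[-15,-18,0],"roll":0},
  {"translation":[-25,-30,0],"roll":0},
  {"translation":[-26,-31.7,0],"roll":0},
  {"translation":[-26,-31.7,0],"roll":0},
  {"translation":[-26,-31.7,0],"roll":0},
  {"translation":[-26,-31.7,0],"roll":0},
  {"translation":[-26,-31.7,0],"roll":0},
  {"translation":[-26,-31.7,0],"roll":0},
  {"translation":[-26,-31.7,0],"roll":0},
  {"translation":[-26,-31.7,0],"roll":0},
  {"translation":[-26,-31.7,0],"roll":0},
  {"translation":[-26,-31.7,0],"roll":0},
  {"translation":[-25,-31,0],"roll":0},
  {"translation":[-17,-21,0],"roll":0},
  {"translation":[-9,-11,0],"roll":0},
  {"translation":[0,0,0],"roll":0},
  {"translation":[0,0,0],"roll":0},
])

```text
time: 19.85
tool_pos: [0.6701, -0.2025, 0.2173]
tool_rot: [3.141, -0.005, 2.796]
contact_force: [-0.5, 0.4, 1.3]
opening: 0.0918
grip_force: 0.0
```

```bash
cat > sd.py <<'E'
from h import *
s=observe();print(s['time'],s['tool_pos'],s['tool_rot'],s['opening'])
im=save('wrist','wsd.png')
q=red(im)
st,c,m=q[0];ys,xs=np.nonzero(m)
W=np.array([ray('wrist',(x,y),.0125)[:2] for x,y in zip(xs[::7],ys[::7])])
v=cv2.fitLine(W.astype(np.float32),cv2.DIST_L2,0,.001,.001).ravel();print('axis',v,'deg',np.degrees(np.arctan2(v[1],v[0])))
t=(W-v[2:])@v[:2];print('ends',v[2:]+t.min()*v[:2],v[2:]+t.max()*v[:2],t.max()-t.min())
for n in ['screwdriver','screwdriver_mid','screwdriver_rest']:
    for r in search_frame('wrist',n): print(n,np.round(r['at'],3),round(r['confidence'],2),np.round(proj('wrist',r['at'])))
E
python3 sd.py
```

```text
19.85 [ 0.67005678 -0.20245478  0.21734749] [ 3.14089524 -0.00478745  2.79639739] 0.09182934834007091
red [304, 138, 26, 103, 2245] [315.9 190.2]
red [38, 142, 50, 58, 732] [ 69.1 167.7]
red [0, 243, 54, 59, 511] [ 31.9 261.8]
red [92, 286, 10, 10, 57] [ 96.8 290.7]
axis [ 0.9390237  -0.34385252  0.65204406 -0.20464233] deg -20.111765
ends [ 0.60654329 -0.18798082] [ 0.69805712 -0.22149143] 0.09745635510632034
screwdriver [ 0.642 -0.199  0.021] 0.87 [317. 179.]
screwdriver_mid [ 0.642 -0.202  0.024] 0.58 [313. 181.]
screwdriver_rest [ 0.548 -0.357  0.008] 0.58 [123. 138.]
```

```bash
python3 -c "
from h import *
to((.6413,-.2007,.006))
im=cv2.imread('pics/wsd.png');cv2.imwrite('pics/crop2.png',cv2.resize(im[90:300,0:260],None,fx=3,fy=2.8,interpolation=3))
print(np.round(get_calibration('wrist')['world_from_camera'],4).tolist(),get_calibration('wrist')['camera_matrix'])
c=[proj('wrist',(.5511+y*-.225*-1*0,-.355,0)) for y in (0,)];print(c)
"
```

```text
to [ 0.6413 -0.2007  0.006 ] tool mm [ 27.5 -10.  214.2]
[[0.3347, -0.9009, -0.2761, 0.595], [0.9423, 0.3196, 0.0997, -0.1741], [-0.0016, -0.2936, 0.9559, 0.378], [0.0, 0.0, 0.0, 1.0]] [[386.45834714   0.         324.86277763]
 [  0.         386.45834714 237.82164785]
 [  0.           0.           1.        ]]
[array([130.6279533 , 140.30676436])]
```

View pics/crop2.png

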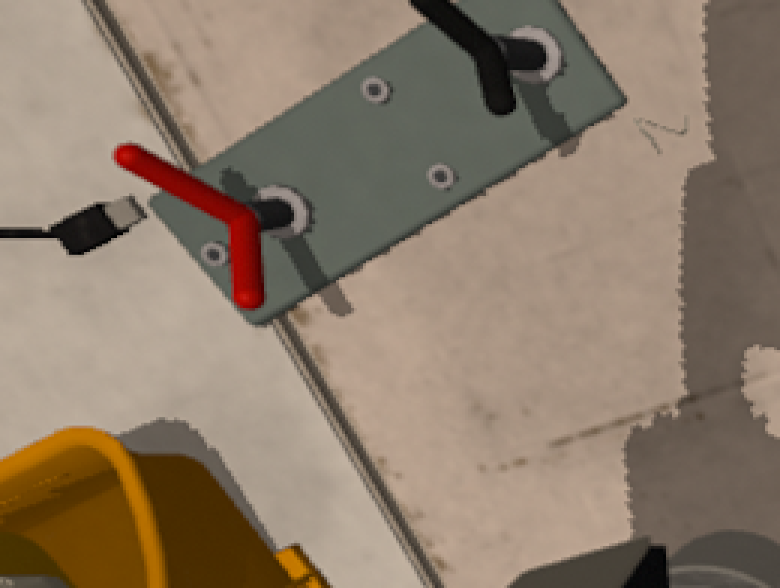

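The crop shows the rest's post washers at about (285,212) for the red fork and (540,55) for the black one, plus three base corners.

```bash
python3 -c "
from h import *
f=lambda x,y,z:ray('wrist',(x/3,90+y/2.8),z)[:2]
R=f(285,212,.006);B=f(540,55,.006);print(R,B,np.linalg.norm(R-B))
a=f(625,100,.006);b=f(258,322,.006);c=f(150,200,.006);print(a,b,c,np.linalg.norm(a-b),np.linalg.norm(b-c),'mid ac',(a+c)/2)
for v in (R-B,b-a):print(np.degrees(np.arctan2(v[1],v[0])))
print('orig from posts',R+(B-R)*38/98)
rt=(f(128,155,.056)+f(250,298,.056))/2;print('red prongs mid',rt)
"
```

```text
[ 0.5614176  -0.39530297] [ 0.54261003 -0.29665016] 0.10042958396109648
[ 0.5641696  -0.27812781] [ 0.59220585 -0.42271419] [ 0.54353286 -0.43363198] 0.14727950161413322 0.04988243887229582 mid ac [ 0.55385123 -0.3558799 ]
-79.20642128984943
-79.02615645175779
orig from posts [ 0.55412486 -0.35704984]
red prongs mid [ 0.56126191 -0.39260073]
```

>>> step_arm([
  {"translation":[14,-5,20],"roll":0},
  {"translation":[14,-5,30],"roll":0},
  {"translation":[0,0,38],"roll":0},
  {"translation":[0,0,38],"roll":0},
  {"translation":[0,0,36],"roll":0},
  {"translation":[0,0,25],"roll":0},
  {"translation":[0,0,14],"roll":0},
  {"translation":[0,0,8],"roll":0},
  {"translation":[0,0,0],"roll":0},
  {"translation":[0,0,0],"roll":0},
])

```text
time: 20.88
tool_pos: [0.6417, -0.2018, 0.0123]
tool_rot: [3.142, 0.001, 2.799]
contact_force: [0.9, -0.4, 0.6]
opening: 0.0917
grip_force: 0.0
```

>>> step_arm([
  {"translation":[0,0,4],"roll":0},
  {"translation":[0,0,2],"roll":0},
  {"translation":[0,0,0],"roll":0},
])

```text
time: 21.13
tool_pos: [0.6414, -0.2023, 0.006]
tool_rot: [3.142, 0.001, 2.798]
contact_force: [-0.6, 0.8, -1.0]
opening: 0.0921
grip_force: 0.0
```

>>> step_arm([
  {"translation":[0,0,0],"roll":0},
  {"translation":[0,0,0],"roll":0},
  {"translation":[0,0,0],"roll":0},
  {"translation":[0,0,0],"roll":0},
  {"translation":[0,0,0],"roll":0},
  {"translation":[0,0,0],"roll":0},
  {"translation":[0,0,0],"roll":0},
  {"translation":[0,0,0],"roll":0},
  {"translation":[0,0,0],"roll":0},
  {"translation":[0,0,0],"roll":0},
], fingers=0.1, grip_force=25)

```text
time: 21.97
tool_pos: [0.6412, -0.2023, 0.0054]
tool_rot: [3.141, -0.0, 2.798]
contact_force: [-0.2, 0.7, 0.3]
opening: 0.0297
grip_force: 0.0
```

>>> step_arm([
  {"translation":[0,0,0],"roll":0},
  {"translation":[0,0,0],"roll":0},
  {"translation":[0,0,0],"roll":0},
])

```text
time: 22.22
tool_pos: [0.6412, -0.2022, 0.0054]
tool_rot: [3.141, -0.0, 2.798]
contact_force: [1.0, -0.4, 0.9]
opening: 0.0242
grip_force: 25.0
```

>>> step_arm([
  {"translation":[0,0,-10],"roll":0},
  {"translation":[0,0,-25],"roll":0},
  {"translation":[0,0,-35],"roll":0},
  {"translation":[0,0,-35],"roll":0},
  {"translation":[0,0,-20],"roll":0},
  {"translation":[0,0,-5],"roll":0.115},
  {"translation":[0,0,0],"roll":0.115},
  {"translation":[0,0,0],"roll":0.115},
  {"translation":[0,0,0],"roll":0.115},
  {"translation":[0,0,0],"roll":0.115},
  {"translation":[0,0,0],"roll":0.115},
  {"translation":[0,0,0],"roll":0.115},
  {"translation":[0,0,0],"roll":0.115},
  {"translation":[0,0,0],"roll":0.115},
  {"translation":[0,0,0],"roll":0},
])

```text
time: 23.47
tool_pos: [0.6412, -0.2022, 0.1361]
tool_rot: [3.141, 0.0, 1.759]
contact_force: [-0.2, -0.2, 0.7]
opening: 0.0243
grip_force: 25.0
```

>>> step_arm([
  {"translation":[-12,-10,0],"roll":0},
  {"translation":[-22,-19,0],"roll":0},
  {"translation":[-27,-23,0],"roll":0},
  {"translation":[-27,-23,0],"roll":0},
  {"translation":[-23,-20,0],"roll":0},
  {"translation":[-15,-13,0],"roll":0},
  {"translation":[-9,-7,0],"roll":0},
  {"translation":[0,0,0],"roll":0},
  {"translation":[0,0,0],"roll":0},
  {"translation":[0,0,0],"roll":0},
])

```text
time: 24.3
tool_pos: [0.5546, -0.3556, 0.1354]
tool_rot: [3.141, -0.001, 1.765]
contact_force: [-0.2, 0.0, -0.5]
opening: 0.0242
grip_force: 25.0
```

```bash
python3 - <<'E'
from h import *
s=observe();print(s['time'],s['tool_pos'],s['tool_rot'],s['opening'],s['contact_force'])
print('axis deg',np.degrees(s['tool_rot'][2])-180)
a=save('wrist','w11.png');b=save('side','s11.png')
o=np.zeros((480,800,3),np.uint8);o[:,:480]=a[:,80:560];o[:320,480:]=cv2.resize(b[250:370,300:420],(320,320),interpolation=3)
cv2.imwrite('pics/c11.png',o[:,:,::-1])
to((.554,-.3565,.044))
E
```

```text
24.3 [ 0.55458767 -0.35563796  0.13544919] [ 3.14130770e+00 -5.76168335e-04  1.76467237e+00] 0.02419836387903447 [-0.17637936  0.04651703 -0.45109755]
axis deg -78.8917208118941
to [ 0.554  -0.3565  0.044 ] tool mm [-1.  -1.1 91.4]
```

View pics/c11.png

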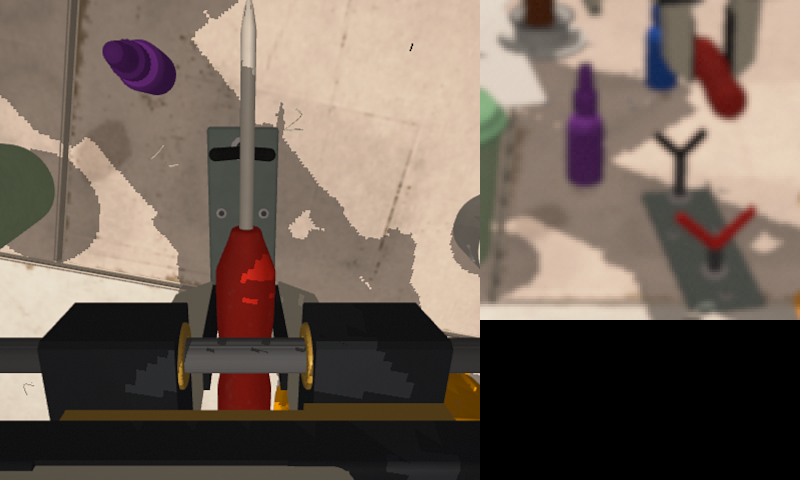

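The screwdriver is aligned over the rest: shaft at column 247, the black fork's middle at 242, handle toward the red fork.

>>> step_arm([
  {"translation":[-1,-1.5,10],"roll":0},
  {"translation":[0,0,20],"roll":0},
  {"translation":[0,0,20],"roll":0},
  {"translation":[0,0,15],"roll":0},
  {"translation":[0,0,8],"roll":0},
  {"translation":[0,0,6],"roll":0},
  {"translation":[0,0,4],"roll":0},
  {"translation":[0,0,2],"roll":0},
  {"translation":[0,0,0],"roll":0},
  {"translation":[0,0,0],"roll":0},
])

```text
time: 25.23
tool_pos: [0.5531, -0.3582, 0.0512]
tool_rot: [3.141, 0.001, 1.763]
contact_force: [-0.1, 0.0, -0.1]
opening: 0.0246
grip_force: 25.0
```

>>> step_arm([
  {"translation":[0,0,2],"roll":0},
  {"translation":[0,0,1],"roll":0},
  {"translation":[0,0,0],"roll":0},
  {"translation":[0,0,0],"roll":0},
])

```text
time: 25.57
tool_pos: [0.5528, -0.358, 0.0475]
tool_rot: [3.141, 0.0, 1.763]
contact_force: [0.3, -0.4, -1.0]
opening: 0.0245
grip_force: 25.0
```

>>> step_arm([
  {"translation":[0,0,1],"roll":0},
  {"translation":[0,0,1],"roll":0},
  {"translation":[0,0,0.5],"roll":0},
  {"translation":[0,0,0],"roll":0},
  {"translation":[0,0,0],"roll":0},
])

```text
time: 25.98
tool_pos: [0.5527, -0.358, 0.0449]
tool_rot: [-3.142, -0.0, 1.763]
contact_force: [-0.5, 0.5, -0.4]
opening: 0.0245
grip_force: 25.0
```

>>> step_arm([
  {"translation":[0,0,1],"roll":0},
  {"translation":[0,0,1],"roll":0},
  {"translation":[0,0,0],"roll":0},
  {"translation":[0,0,0],"roll":0},
])

```text
time: 26.32
tool_pos: [0.553, -0.3581, 0.0439]
tool_rot: [3.141, 0.001, 1.763]
contact_force: [-0.8, 1.0, 6.4]
opening: 0.0243
grip_force: 25.0
```

>>> step_arm([
  {"translation":[0,0,0],"roll":0},
  {"translation":[0,0,0],"roll":0},
  {"translation":[0,0,0],"roll":0},
  {"translation":[0,0,0],"roll":0},
  {"translation":[0,0,0],"roll":0},
  {"translation":[0,0,-10],"roll":0},
  {"translation":[0,0,-25],"roll":0},
  {"translation":[0,0,-35],"roll":0},
  {"translation":[0,0,-40],"roll":0},
  {"translation":[0,0,-40],"roll":0},
  {"translation":[0,0,-20],"roll":0},
  {"translation":[0,0,0],"roll":0},
], fingers=0.7)

```text
time: 27.32
tool_pos: [0.5547, -0.3595, 0.2206]
tool_rot: [3.134, 0.009, 1.763]
contact_force: [0.5, -0.3, 0.5]
opening: 0.0643
grip_force: 0.0
```

```bash
python3 - <<'E'
from h import *
s=observe();print(s['time'],s['tool_pos'],s['tool_rot'],s['opening'],s['contact_force'])
a=save('wrist','w12.png');save('side','s12.png')
for n in ['screwdriver','screwdriver_mid']:
    for r in search_frame('wrist',n): print(n,np.round(r['at'],3),round(r['confidence'],2),np.round(proj('wrist',r['at'])))
st,c,m=red(a)[0];print(ray('wrist',c,.052))
# block from earlier w6-like top picture
for z in (.012,):print(ray('top',(244,249),z))
E
```

```text
27.3167 [ 0.55474213 -0.35952331  0.22055753] [3.13386065 0.00922797 1.76281888] 0.06433522981181433 [ 0.54838812 -0.32772152  0.52890696]
screwdriver [ 0.553 -0.355  0.06 ] 0.7 [328. 216.]
screwdriver_mid [ 0.555 -0.357  0.061] 0.63 [330. 220.]
red [291, 168, 62, 109, 2911] [321.6 225.4]
red [342, 373, 9, 37, 221] [345.7 391.2]
red [374, 394, 28, 15, 148] [383.9 402.5]
red [401, 380, 25, 20, 138] [413.1 388.9]
[ 0.54956794 -0.36519976  0.052     ]
[0.44185692 0.13879079 0.012     ]
```

>>> step_arm([
  {"translation":[18,-0.6,0],"roll":0},
  {"translation":[32,-1,0],"roll":0},
  {"translation":[38,-1.3,0],"roll":0},
  {"translation":[40,-1.3,0],"roll":0},
  {"translation":[40,-1.3,0],"roll":0},
  {"translation":[40,-1.3,0],"roll":0},
  {"translation":[40,-1.3,0],"roll":0},
  {"translation":[40,-1.3,0],"roll":0},
  {"translation":[40,-1.3,0],"roll":0},
  {"translation":[40,-1.3,0],"roll":0},
  {"translation":[40,-1.3,0],"roll":0},
  {"translation":[34,-1.2,0],"roll":0},
  {"translation":[24,-1,0],"roll":0},
  {"translation":[12,-0.4,0],"roll":0},
  {"translation":[0,0,0],"roll":0},
  {"translation":[0,0,0],"roll":0},
  {"translation":[0,0,0],"roll":0},
], fingers=1.0)

```text
time: 28.93
tool_pos: [0.4458, 0.1075, 0.2122]
tool_rot: [-3.14, 0.0, 1.763]
contact_force: [0.1, -0.0, -0.4]
opening: 0.0918
grip_force: 0.0
```

```bash
python3 - <<'E'
from h import *
import pickle
s=observe();print(s['time'],s['tool_pos'],s['tool_rot'],s['opening'],s['contact_force'])
c=get_calibration('wrist');a=save('wrist','w13.png');pickle.dump(c,open('w13.pkl','wb'))
for n in ['gauge_block','gauge_seat']:
    for r in search_frame('wrist',n): print(n,np.round(r['at'],3),round(r['confidence'],2),np.round(proj('wrist',r['at'])))
E
```

```text
28.9333 [0.44577459 0.10753555 0.2121673 ] [-3.13993098e+00  8.35204655e-05  1.76258959e+00] 0.09179485841469723 [ 0.14659942 -0.03836424 -0.44572221]
gauge_block [0.44  0.148 0.016] 0.74 [328. 163.]
gauge_seat [0.619 0.194 0.044] 0.86 [552. 153.]
gauge_seat [0.498 0.283 0.006] 0.25 [426.  14.]
```

```bash
python3 -c "
import cv2
im=cv2.imread('pics/w13.png')[60:290,280:640];cv2.imwrite('pics/c13.png',cv2.resize(im,None,fx=2.2,fy=2.2,interpolation=cv2.INTER_CUBIC))"
```

```text
(no output)
```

View pics/c13.png

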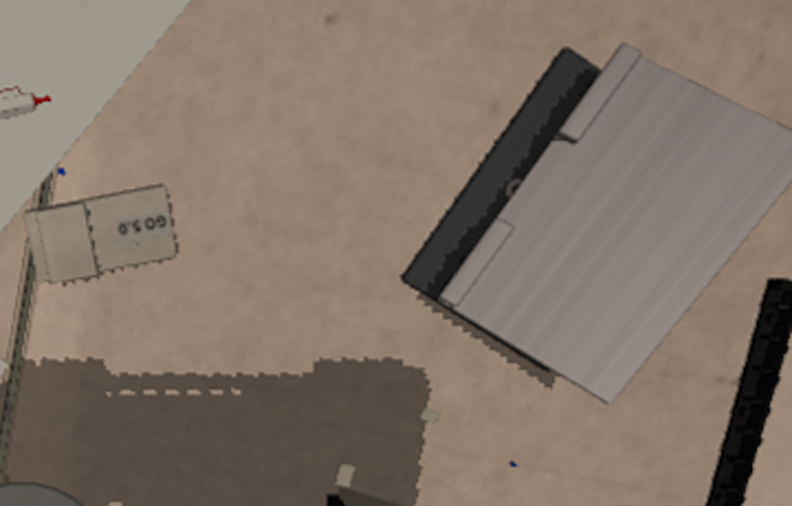

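The block's step is at the left end, with step edge (86,204)–(98,277) and far end corners (165,185) and (178,258). The ledge's inner top edge runs (638,52)–(456,304) with the notch between (577,141) and (513,229), and the plate's lower corner is at (610,403).

```bash
python3 - <<'E'
from h import *
import pickle
from scipy.optimize import least_squares
c=pickle.load(open('w13.pkl','rb'));K=np.array(c['camera_matrix']);T=np.linalg.inv(c['world_from_camera'])
def pj(P):
    q=(T[:3,:3]@P.T).T+T[:3,3];return np.c_[K[0,0]*q[:,0]/-q[:,2]+K[0,2],K[1,1]*-q[:,1]/-q[:,2]+K[1,2]]
def fit(obj,px,R,x0,z,names):
    obj=np.array(obj,float)/1000;px=np.array(px)/2.2+[280,60]
    def f(p,zz=None):
        zz=z if len(p)==3 else p[3]
        return (pj((Ro.from_euler('z',p[2]).as_matrix()@R@obj.T).T+[p[0],p[1],zz])-px).ravel()
    for x in (x0,x0+[z]):
        r=least_squares(f,x);print(names,np.round(r.x,4),'deg',np.degrees(r.x[2]).round(1));print(np.round(r.fun.reshape(-1,2),1).tolist())
fit([(-15,30,12),(15,30,12),(-15,-4,20),(15,-4,20)],[(165,185),(178,258),(86,204),(98,277)],np.eye(3),[.44,.147,-1.3],0.,'block')
fit([(-15,54,8),(-15,18,8),(-15,-18,8),(-15,-54,8),(51,-55,0)],[(638,52),(577,141),(513,229),(456,304),(610,403)],Ro.from_euler('y',-25,degrees=True).as_matrix(),[.62,.19,-.4],.044,'seat')
E
```

```text
block [ 0.4385  0.1433 -1.1835] deg -67.8
[[0.4, 0.4], [0.1, -0.1], [-0.8, -0.1], [0.3, -0.2]]
block [ 4.3860e-01  1.4320e-01 -1.1834e+00 -1.0000e-03] deg -67.8
[[0.4, 0.4], [-0.0, -0.1], [-0.7, -0.0], [0.4, -0.3]]
seat [ 0.6115  0.192  -0.3345] deg -19.2
[[1.2, -1.1], [-0.9, -0.1], [0.1, -1.0], [-0.5, 1.8], [0.0, 0.7]]
seat [ 0.6139  0.192  -0.335   0.0396] deg -19.2
[[0.7, -0.1], [-1.0, 0.4], [0.4, -1.1], [0.1, 1.2], [-0.3, -0.4]]
```

>>> step_arm([
  {"translation":[0,0,15],"roll":-0.098},
  {"translation":[0,0,20],"roll":-0.098},
  {"translation":[12,2,25],"roll":0},
  {"translation":[14,3,30],"roll":0},
  {"translation":[10,2,30],"roll":0},
  {"translation":[0,0,30],"roll":0},
  {"translation":[0,0,22],"roll":0},
  {"translation":[0,0,14],"roll":0},
  {"translation":[0,0,8],"roll":0},
  {"translation":[0,0,4],"roll":0},
  {"translation":[0,0,0],"roll":0},
  {"translation":[0,0,0],"roll":0},
  {"translation":[0,0,0],"roll":0},
])

```text
time: 30.17
tool_pos: [0.4396, 0.1442, 0.0159]
tool_rot: [3.14, 0.0, 1.959]
contact_force: [0.6, -0.5, 0.7]
opening: 0.0918
grip_force: 0.0
```

```bash
python3 - <<'E'
from h import *
s=observe();print(s['time'],s['tool_pos'],s['tool_rot'],s['opening'],s['contact_force'])
to((.4385,.1433,.006))
E
```

```text
30.1667 [0.43961234 0.14415795 0.01586613] [3.13963077e+00 3.93951878e-04 1.95856070e+00] 0.09175001290431205 [ 0.56907616 -0.52574299  0.7396401 ]
to [0.4385 0.1433 0.006 ] tool mm [-0.4 -1.4  9.9]
```

>>> step_arm([
  {"translation":[-0.4,-1.4,5],"roll":0},
  {"translation":[0,0,3],"roll":0},
  {"translation":[0,0,1],"roll":0},
  {"translation":[0,0,0],"roll":0},
  {"translation":[0,0,0],"roll":0},
])

```text
time: 30.58
tool_pos: [0.4377, 0.1433, 0.006]
tool_rot: [3.142, -0.0, 1.959]
contact_force: [-0.9, -0.9, 1.3]
opening: 0.092
grip_force: 0.0
```

>>> step_arm([
  {"translation":[0,0,0],"roll":0},
  {"translation":[0,0,0],"roll":0},
  {"translation":[0,0,0],"roll":0},
  {"translation":[0,0,0],"roll":0},
  {"translation":[0,0,0],"roll":0},
  {"translation":[0,0,0],"roll":0},
  {"translation":[0,0,0],"roll":0},
  {"translation":[0,0,0],"roll":0},
], fingers=0.5, grip_force=12)

```text
time: 31.25
tool_pos: [0.4378, 0.1433, 0.006]
tool_rot: [3.141, -0.0, 1.959]
contact_force: [0.3, 0.0, -0.4]
opening: 0.0598
grip_force: 12.0
```

>>> step_arm([
  {"translation":[0,0,-4],"roll":0},
  {"translation":[0,0,-10],"roll":0},
  {"translation":[0,0,-20],"roll":0},
  {"translation":[0,0,-25],"roll":0},
  {"translation":[0,0,-25],"roll":0},
  {"translation":[0,0,-15],"roll":0},
  {"translation":[0,0,-8],"roll":0},
  {"translation":[0,0,0],"roll":-0.06},
  {"translation":[0,0,0],"roll":-0.11},
  {"translation":[0,0,0],"roll":-0.12},
  {"translation":[0,0,0],"roll":-0.12},
  {"translation":[0,0,0],"roll":-0.12},
  {"translation":[0,0,0],"roll":-0.12},
  {"translation":[0,0,0],"roll":-0.11},
  {"translation":[0,0,0],"roll":-0.06},
  {"translation":[0,0,0],"roll":-0.028},
  {"translation":[0,0,0],"roll":0},
])

```text
time: 32.67
tool_pos: [0.4371, 0.1432, 0.1124]
tool_rot: [-3.141, -0.001, 2.808]
contact_force: [1.3, -0.1, -1.7]
opening: 0.0599
grip_force: 12.0
```

>>> step_arm([
  {"translation":[-8,5.5,0],"roll":0},
  {"translation":[-15,10.3,0],"roll":0},
  {"translation":[-20,13.8,0],"roll":0},
  {"translation":[-22,15.2,0],"roll":0},
  {"translation":[-22,15.2,0],"roll":0},
  {"translation":[-22,15.2,0],"roll":0},
  {"translation":[-18,12.4,0],"roll":0},
  {"translation":[-13,9,0],"roll":0},
  {"translation":[-7,4.8,0],"roll":0},
  {"translation":[-2.5,1.7,0],"roll":0},
  {"translation":[0,0,0],"roll":0},
  {"translation":[0,0,0],"roll":0},
])

```text
time: 33.67
tool_pos: [0.6119, 0.1914, 0.1124]
tool_rot: [-3.141, -0.001, 2.806]
contact_force: [-0.4, 0.2, -0.1]
opening: 0.0598
grip_force: 12.0
```

```bash
python3 - <<'E'
from h import *
import pickle
s=observe();print(s['time'],s['tool_pos'],s['tool_rot'],s['opening'],s['contact_force'],s['grip_force'])
c=get_calibration('wrist');a=save('wrist','w14.png');pickle.dump(c,open('w14.pkl','wb'))
for n in ['gauge_block','gauge_seat']:
    for r in search_frame('wrist',n): print(n,np.round(r['at'],3),round(r['confidence'],2),np.round(proj('wrist',r['at'])))
to((.613,.1915,.06))
R=Ro.from_euler('z',-19.2,degrees=True).as_matrix()@Ro.from_euler('y',-25,degrees=True).as_matrix()
for o in [(-15,54,8),(-15,18,8),(-15,-18,8),(-15,-54,8),(51,-55,0),(51,55,0)]: print(o,proj('wrist',R@(np.array(o)/1000)+[.6115,.192,.044]).round(1))
E
```

```text
33.6667 [0.61188562 0.19135522 0.11235784] [-3.14081505e+00 -1.49000179e-03  2.80636542e+00] 0.05979272706277245 [-0.40952496  0.24576482 -0.09312712] 11.999266594648361
gauge_block [0.61  0.194 0.118] 0.9 [332. 306.]
gauge_seat [0.602 0.197 0.041] 0.56 [328. 235.]
to [0.613  0.1915 0.06  ] tool mm [-0.8  0.4 53.1]
(-15, 54, 8) [415.8 227.1]
(-15, 18, 8) [356.4 227.1]
(-15, -18, 8) [297. 227.]
(-15, -54, 8) [237.7 226.9]
(51, -55, 0) [235.4 337. ]
(51, 55, 0) [417.8 337.3]
```

```bash
python3 - <<'E'
import cv2,numpy as np
g=cv2.imread('pics/w14.png',0).astype(int)
for c in (255,275,375,395): print(c,g[195:262,c-2:c+3].mean(1).astype(int).tolist())
print('row222 L',g[219:226,225:312].mean(0).astype(int).tolist());print('row222 R',g[219:226,340:430].mean(0).astype(int).tolist())
E
```

```text
255 [96, 97, 97, 99, 61, 28, 34, 38, 40, 39, 40, 39, 39, 39, 39, 39, 38, 38, 39, 39, 39, 68, 85, 89, 89, 90, 90, 90, 89, 89, 88, 87, 85, 72, 65, 80, 89, 90, 89, 88, 87, 87, 86, 86, 87, 87, 88, 88, 87, 87, 87, 88, 89, 91, 91, 91, 90, 90, 89, 88, 87, 87, 86, 86, 87, 90, 91]
275 [165, 165, 167, 167, 101, 42, 56, 64, 67, 67, 67, 67, 66, 66, 66, 66, 66, 65, 64, 46, 30, 101, 143, 150, 152, 155, 157, 157, 156, 155, 155, 155, 146, 108, 79, 104, 147, 156, 152, 151, 143, 110, 88, 86, 87, 87, 88, 89, 87, 86, 86, 87, 89, 91, 92, 91, 90, 90, 90, 88, 88, 88, 87, 86, 87, 90, 91]
375 [167, 168, 168, 169, 173, 115, 47, 52, 63, 67, 66, 66, 66, 65, 65, 65, 64, 64, 64, 65, 58, 39, 99, 142, 152, 152, 155, 157, 157, 158, 158, 158, 160, 148, 110, 80, 101, 142, 154, 155, 153, 153, 152, 151, 150, 150, 150, 151, 151, 150, 147, 147, 149, 153, 130, 103, 92, 89, 89, 88, 88, 88, 89, 88, 86, 87, 88]
395 [164, 164, 164, 165, 168, 122, 58, 50, 61, 66, 67, 65, 65, 64, 64, 64, 64, 63, 63, 64, 65, 51, 74, 130, 148, 151, 153, 154, 155, 154, 154, 154, 156, 147, 124, 89, 85, 137, 153, 154, 154, 153, 152, 151, 150, 150, 15
[... 252 characters left out ...]
9, 89, 89, 89, 90, 112, 135, 153, 156, 156, 155, 155, 156, 155, 155, 155, 156, 155, 156, 156, 156, 156, 156, 155, 155, 156, 155, 155, 155, 155, 155, 155, 155, 155, 157, 148, 102, 88, 132, 146, 144, 144, 143, 144, 144, 144, 143, 143, 142, 142]
row222 R [142, 142, 142, 141, 141, 141, 141, 141, 141, 141, 140, 140, 140, 141, 132, 114, 87, 60, 110, 148, 158, 158, 157, 157, 157, 157, 157, 157, 157, 156, 156, 156, 156, 156, 156, 156, 156, 155, 155, 155, 155, 155, 154, 154, 154, 154, 154, 154, 153, 153, 153, 153, 153, 153, 153, 153, 152, 152, 152, 153, 153, 152, 152, 152, 152, 152, 152, 152, 152, 152, 151, 151, 151, 152, 152, 146, 124, 153, 169, 167, 167, 167, 167, 166, 166, 165, 164, 163, 164, 164]
```

>>> step_arm([
  {"translation":[-2.1,0.9,8],"roll":0.01},
  {"translation":[0,0,14],"roll":0},
  {"translation":[0,0,12],"roll":0},
  {"translation":[0,0,8],"roll":0},
  {"translation":[0,0,4],"roll":0},
  {"translation":[0,0,2],"roll":0},
  {"translation":[0,0,1],"roll":0},
  {"translation":[0,0,0],"roll":0},
  {"translation":[0,0,0],"roll":0},
])

```text
time: 34.57
tool_pos: [0.6154, 0.1918, 0.0645]
tool_rot: [3.141, 0.001, 2.797]
contact_force: [-0.3, -0.3, -1.0]
opening: 0.0599
grip_force: 12.0
```

>>> step_arm([
  {"translation":[0,0,1],"roll":0},
  {"translation":[0,0,1],"roll":0},
  {"translation":[0,0,1],"roll":0},
  {"translation":[0,0,1],"roll":0},
  {"translation":[0,0,0],"roll":0},
  {"translation":[0,0,0],"roll":0},
])

```text
time: 35.07
tool_pos: [0.615, 0.1917, 0.0599]
tool_rot: [3.142, -0.0, 2.797]
contact_force: [-0.5, -0.2, -1.6]
opening: 0.0596
grip_force: 12.0
```

>>> step_arm([
  {"translation":[0,0,1],"roll":0},
  {"translation":[0,0,1],"roll":0},
  {"translation":[0,0,1],"roll":0},
  {"translation":[0,0,0],"roll":0},
  {"translation":[0,0,0],"roll":0},
])

```text
time: 35.48
tool_pos: [0.615, 0.1917, 0.0571]
tool_rot: [3.141, 0.0, 2.797]
contact_force: [-0.9, -0.2, 0.5]
opening: 0.0597
grip_force: 12.0
```

>>> step_arm([
  {"translation":[0,0,1],"roll":0},
  {"translation":[0,0,1],"roll":0},
  {"translation":[0,0,0],"roll":0},
  {"translation":[0,0,0],"roll":0},
])

```text
time: 35.82
tool_pos: [0.6148, 0.1918, 0.0556]
tool_rot: [3.141, -0.0, 2.797]
contact_force: [-3.1, -0.0, 4.9]
opening: 0.0599
grip_force: 12.0
```

>>> step_arm([
  {"translation":[0,0,1],"roll":0},
  {"translation":[0,0,0.5],"roll":0},
  {"translation":[0,0,0],"roll":0},
  {"translation":[0,0,0],"roll":0},
])

```text
time: 36.15
tool_pos: [0.6147, 0.1918, 0.0539]
tool_rot: [3.142, -0.001, 2.797]
contact_force: [-4.4, -0.0, 5.6]
opening: 0.0601
grip_force: 12.0
```

>>> step_arm([
  {"translation":[0,0,0.7],"roll":0},
  {"translation":[0,0,0.5],"roll":0},
  {"translation":[0,0,0],"roll":0},
  {"translation":[0,0,0],"roll":0},
])

```text
time: 36.48
tool_pos: [0.6146, 0.1919, 0.0527]
tool_rot: [3.142, -0.001, 2.797]
contact_force: [-3.5, -0.4, 5.6]
opening: 0.0598
grip_force: 12.0
```

```bash
python3 - <<'E'
from h import *
s=observe();print(s['time'],s['tool_pos'],s['contact_force'],s['torque'],s['grip_force'])
a=save('wrist','w15.png');b=save('side','s15.png')
g=a[...,1].astype(int)
for c in (310,325,345): print(c,g[220:330,c-2:c+3].mean(1).astype(int).tolist())
E
```

```text
36.4833 [0.61462129 0.19185692 0.05269637] [-3.45550513 -0.36426228  5.64618658] [-0.02571941  0.62273647 -0.04156879] 12.001652866601944
310 [61, 64, 66, 66, 64, 66, 67, 65, 65, 66, 67, 66, 64, 65, 65, 66, 66, 66, 66, 61, 59, 50, 39, 34, 62, 117, 144, 148, 147, 147, 147, 147, 147, 146, 145, 146, 148, 150, 151, 151, 152, 152, 154, 156, 135, 103, 90, 74, 64, 65, 68, 63, 61, 73, 124, 158, 167, 167, 168, 168, 167, 166, 167, 149, 112, 92, 92, 93, 94, 94, 95, 95, 94, 94, 95, 94, 95, 96, 96, 97, 97, 96, 93, 112, 155, 169, 169, 169, 155, 116, 94, 93, 93, 94, 94, 95, 96, 95, 94, 92, 91, 92, 92, 92, 92, 91, 92, 92, 92, 92]
325 [61, 65, 66, 66, 66, 65, 66, 66, 65, 65, 65, 65, 64, 65, 65, 65, 66, 67, 66, 61, 45, 39, 64, 88, 85, 116, 143, 148, 147, 147, 146, 147, 147, 146, 145, 147, 147, 149, 149, 150, 151, 151, 153, 154, 142, 136, 141, 98, 61, 62, 70, 120, 149, 155, 155, 156, 156, 155, 155, 154, 155, 157, 161, 149, 119, 96, 91, 92, 92, 93, 93, 93, 94, 94, 94, 93, 93, 94, 93, 109, 112, 119, 129, 145, 126, 114, 106, 94, 90, 91, 91, 90, 90, 92, 92, 92, 92, 93, 93, 93, 93, 94, 93, 93, 93, 93, 94, 94, 94, 95]
345 [61, 64, 66, 65, 65, 65, 65, 65, 65, 65, 65, 65, 64, 65, 65, 66, 66, 66, 66, 63, 50, 42, 38, 33, 60, 115, 143, 148, 147, 147, 146, 146, 146, 145, 145, 146, 147, 148, 148, 150, 150, 151, 153, 151, 122, 94, 88, 82, 68, 67, 73, 99, 146, 161, 159, 157, 156, 155, 155, 155, 153, 125, 97, 92, 93, 93, 93, 93, 93, 94, 93, 94, 94, 94, 92, 92, 92, 89, 73, 51, 70, 99, 107, 107, 103, 88, 65, 51, 60, 84, 91, 91, 91, 91, 91, 91, 92, 92, 92, 91, 92, 92, 92, 91, 91, 92, 93, 95, 95, 95]
```

>>> step_arm([
  {"translation":[0,0,0.6],"roll":0},
  {"translation":[0,0,0],"roll":0},
  {"translation":[0,0,0],"roll":0},
])

```text
time: 36.83
tool_pos: [0.6146, 0.1918, 0.0521]
tool_rot: [3.142, -0.001, 2.797]
contact_force: [-3.4, 0.0, 5.5]
opening: 0.0596
grip_force: 12.0
```

>>> step_arm([
  {"translation":[0,0,0.6],"roll":0},
  {"translation":[0,0,0],"roll":0},
  {"translation":[0,0,0],"roll":0},
])

```text
time: 37.08
tool_pos: [0.6146, 0.1918, 0.0515]
tool_rot: [-3.142, -0.001, 2.797]
contact_force: [-3.3, 0.2, 4.9]
opening: 0.06
grip_force: 12.0
```

```bash
python3 - <<'E'
from h import *
s=observe();t=s['tool_pos'];print(t,s['contact_force'])
a=save('wrist','w16.png');g=a[...,1].astype(int)
for c in (305,345): print(c,g[255:320,c-2:c+3].mean(1).astype(int).tolist())
yaw=-19.8
for d,lab in((0,'flat'),(12,'12'),(20,'20'),(25,'25')):
    R=Ro.from_euler('z',yaw,degrees=True).as_matrix()@Ro.from_euler('y',-d,degrees=True).as_matrix()
    piv=t+np.array([0,0,.003])
    f=lambda o:proj('wrist',piv+R@((np.array(o)-[0,0,9])/1000)).round(0)
    print(lab,'y=+10: bottom dn',f((-15,10,0)),'top dn',f((-15,10,12)),'top up',f((15,10,12)),' y=-14: bot',f((-15,-14,0)),'top dn',f((-15,-14,20)),'top up',f((15,-14,20)))
E
```

```text
[0.61464428 0.19183734 0.05150141] [-3.30494614  0.19633042  4.8728631 ]
305 [145, 146, 148, 150, 151, 151, 153, 141, 116, 95, 88, 89, 85, 68, 61, 62, 72, 139, 160, 160, 160, 161, 160, 160, 159, 158, 159, 159, 160, 163, 151, 110, 91, 93, 93, 93, 93, 94, 94, 95, 95, 95, 95, 95, 95, 94, 93, 110, 114, 123, 134, 157, 163, 162, 162, 158, 138, 105, 92, 93, 93, 91, 91, 91, 91]
345 [145, 146, 148, 149, 148, 150, 150, 151, 152, 151, 122, 94, 84, 68, 66, 135, 157, 157, 155, 154, 154, 153, 152, 152, 154, 152, 134, 103, 91, 93, 93, 92, 93, 93, 93, 93, 94, 93, 91, 91, 92, 87, 68, 52, 55, 65, 86, 104, 108, 109, 96, 74, 69, 84, 91, 91, 91, 91, 91, 91, 91, 91, 92, 92, 92]
flat y=+10: bottom dn [348. 269.] top dn [350. 280.] top up [348. 342.]  y=-14: bot [295. 269.] top dn [292. 288.] top up [293. 352.]
12 y=+10: bottom dn [348. 271.] top dn [349. 276.] top up [349. 344.]  y=-14: bot [296. 271.] top dn [292. 280.] top up [293. 350.]
20 y=+10: bottom dn [347. 274.] top dn [349. 275.] top up [349. 344.]  y=-14: bot [296. 274.] top dn [293. 276.] top up [292. 348.]
25 y=+10: bottom dn [347. 275.] top dn [349. 274.] top up [349. 344.]  y=-14: bot [297. 275.] top dn [293. 273.] top up [292. 347.]
```

```bash
python3 - <<'E'
import cv2
for f in ('w14','w16'):
    g=cv2.imread(f'pics/{f}.png').astype(int)
    for c in (305,345): print(f,c,[g[255:350,c-2:c+3,k].mean(1).astype(int)[::2].tolist() for k in (1,)])
o=cv2.hconcat([cv2.resize(cv2.imread(f'pics/{f}.png')[215:395,235:425],(400,380),interpolation=3) for f in('w14','w16')])
cv2.imwrite('pics/c16.png',o)
E
```

```text
w14 305 [[87, 87, 87, 90, 91, 89, 72, 72, 81, 89, 84, 115, 72, 83, 77, 162, 149, 93, 93, 93, 93, 94, 94, 94, 93, 94, 105, 105, 93, 94, 94, 93, 93, 92, 93, 90, 90, 90, 91, 90, 89, 62, 32, 45, 55, 46, 67, 53]]
w14 345 [[86, 87, 86, 88, 90, 89, 75, 73, 82, 88, 87, 151, 163, 160, 147, 96, 93, 94, 94, 94, 94, 94, 94, 111, 73, 79, 58, 59, 54, 89, 89, 89, 90, 90, 91, 89, 91, 93, 92, 91, 91, 63, 28, 33, 36, 34, 67, 57]]
w16 305 [[145, 148, 151, 153, 116, 88, 85, 61, 72, 160, 160, 160, 159, 159, 160, 151, 91, 93, 93, 94, 95, 95, 95, 93, 114, 134, 163, 162, 138, 92, 93, 91, 91, 91, 92, 91, 91, 90, 90, 92, 93, 65, 31, 45, 55, 46, 67, 57]]
w16 345 [[145, 148, 148, 150, 152, 122, 84, 66, 157, 155, 154, 152, 154, 134, 91, 93, 93, 93, 94, 91, 92, 68, 55, 86, 108, 96, 69, 91, 91, 91, 91, 92, 92, 92, 91, 93, 95, 94, 93, 93, 93, 65, 31, 45, 55, 46, 66, 48]]
```

>>> step_arm([
  {"translation":[0,0,0.6],"roll":0},
  {"translation":[0,0,0],"roll":0},
  {"translation":[0,0,0],"roll":0},
])

```text
time: 37.38
tool_pos: [0.6146, 0.1919, 0.0509]
tool_rot: [3.142, -0.001, 2.797]
contact_force: [-3.4, -0.1, 5.8]
opening: 0.06
grip_force: 12.0
```

>>> step_arm([
  {"translation":[0,0,0.6],"roll":0},
  {"translation":[0,0,0],"roll":0},
  {"translation":[0,0,0],"roll":0},
])

```text
time: 37.63
tool_pos: [0.6147, 0.1919, 0.0503]
tool_rot: [3.142, -0.0, 2.797]
contact_force: [-4.2, 0.0, 5.3]
opening: 0.0598
grip_force: 12.0
```

```bash
python3 - <<'E'
from h import *
a=save('wrist','w17.png');g=a[...,1].astype(int)
for c in (305,345): print(c,g[255:320,c-2:c+3].mean(1).astype(int).tolist())
E
```

```text
305 [145, 144, 147, 148, 151, 140, 134, 138, 116, 93, 88, 89, 88, 75, 131, 153, 153, 154, 155, 155, 155, 154, 153, 154, 154, 155, 155, 155, 156, 158, 155, 126, 97, 91, 93, 93, 94, 94, 94, 94, 94, 94, 93, 93, 93, 93, 93, 105, 112, 111, 121, 144, 142, 121, 116, 108, 96, 93, 92, 91, 90, 91, 91, 91, 92]
345 [145, 144, 146, 148, 148, 148, 150, 144, 127, 124, 101, 87, 88, 74, 132, 154, 154, 152, 151, 150, 150, 149, 150, 152, 153, 157, 136, 105, 92, 92, 92, 92, 93, 93, 93, 93, 92, 91, 91, 91, 83, 63, 52, 56, 58, 62, 88, 98, 93, 85, 68, 66, 85, 91, 91, 91, 91, 91, 90, 91, 91, 92, 92, 92, 93]
```

>>> step_arm([
  {"translation":[0,0,0.5],"roll":0},
  {"translation":[0.9,0,0.4],"roll":0},
  {"translation":[0.9,0,0.4],"roll":0},
  {"translation":[0.9,0,0.4],"roll":0},
  {"translation":[0.9,0,0.4],"roll":0},
  {"translation":[0,0,0],"roll":0},
  {"translation":[0,0,0],"roll":0},
])

```text
time: 38.27
tool_pos: [0.6123, 0.1931, 0.0485]
tool_rot: [3.141, 0.002, 2.797]
contact_force: [-0.7, 0.4, 5.2]
opening: 0.0599
grip_force: 12.0
```

>>> step_arm([
  {"translation":[0.9,0,0.4],"roll":0},
  {"translation":[0.9,0,0.4],"roll":0},
  {"translation":[0,0,0],"roll":0},
  {"translation":[0,0,0],"roll":0},
])

```text
time: 38.6
tool_pos: [0.6123, 0.1931, 0.0485]
tool_rot: [3.14, 0.005, 2.797]
contact_force: [2.6, -2.1, 7.4]
opening: 0.0597
grip_force: 12.0
```

>>> step_arm([
  {"translation":[0,0,0],"roll":0},
  {"translation":[0,0,0],"roll":0},
  {"translation":[0,0,0],"roll":0},
  {"translation":[0,0,0],"roll":0},
], grip_force=3)

```text
time: 38.93
tool_pos: [0.6107, 0.1936, 0.0473]
tool_rot: [3.14, 0.002, 2.797]
contact_force: [4.0, -0.3, 3.8]
opening: 0.06
grip_force: 3.5
```

```bash
python3 - <<'E'
from h import *
s=observe();print(s['time'],s['tool_pos'],s['contact_force'],s['grip_force'])
a=save('wrist','w18.png');g=a[...,1].astype(int)
for c in (275,305,345,380): print(c,g[225:300,c-2:c+3].mean(1).astype(int).tolist())
E
```

```text
38.9333 [0.61073712 0.19364911 0.04729503] [ 4.03646853 -0.30314798  3.81870254] 3.5419208672828972
275 [172, 140, 70, 38, 55, 62, 64, 66, 65, 64, 66, 66, 65, 64, 65, 66, 65, 64, 64, 64, 65, 64, 53, 48, 42, 39, 38, 38, 38, 36, 78, 119, 143, 139, 135, 138, 130, 127, 130, 116, 95, 89, 89, 89, 90, 88, 82, 71, 83, 90, 90, 89, 88, 89, 89, 89, 89, 89, 89, 89, 90, 91, 91, 91, 91, 92, 92, 93, 94, 95, 95, 94, 94, 94, 94]
305 [165, 138, 72, 37, 55, 61, 64, 66, 65, 64, 66, 67, 65, 64, 65, 65, 65, 64, 65, 64, 65, 66, 67, 67, 61, 49, 40, 37, 37, 38, 36, 54, 108, 144, 150, 148, 149, 147, 147, 145, 117, 89, 84, 85, 86, 87, 88, 84, 133, 151, 152, 152, 154, 153, 152, 152, 152, 153, 138, 117, 112, 105, 94, 91, 91, 91, 91, 91, 92, 93, 93, 94, 94, 94, 93]
345 [162, 125, 62, 39, 54, 61, 63, 65, 66, 64, 64, 63, 64, 64, 64, 63, 63, 63, 64, 64, 65, 65, 65, 66, 66, 51, 41, 40, 38, 37, 34, 42, 107, 145, 150, 148, 148, 146, 146, 146, 147, 147, 140, 120, 99, 95, 89, 73, 130, 152, 152, 151, 150, 149, 147, 137, 134, 115, 93, 90, 91, 91, 91, 93, 92, 92, 92, 92, 92, 93, 92, 90, 88, 111, 137]
380 [163, 143, 77, 32, 53, 60, 63, 66, 65, 64, 64, 63, 64, 64, 64, 64, 63, 63, 62, 63, 64, 65, 59, 49, 39, 37, 37, 36, 36, 31, 85, 121, 146, 152, 152, 155, 158, 160, 161, 162, 164, 139, 123, 136, 143, 135, 112, 74, 111, 120, 115, 127, 130, 140, 144, 147, 149, 142, 125, 99, 89, 90, 91, 91, 90, 90, 90, 90, 90, 90, 91, 90, 90, 89, 99]
```

>>> step_arm([
  {"translation":[0,0,0],"roll":0},
  {"translation":[0,0,0],"roll":0},
  {"translation":[0,0,0],"roll":0},
  {"translation":[0,0,0],"roll":0},
  {"translation":[0,0,0],"roll":0},
  {"translation":[0,0,0],"roll":0},
], fingers=0.9)

```text
time: 39.48
tool_pos: [0.6094, 0.1936, 0.0466]
tool_rot: [-3.141, -0.001, 2.797]
contact_force: [-1.5, -0.2, 0.5]
opening: 0.0824
grip_force: 0.9
```

```bash
python3 - <<'E'
from h import *
s=observe();print(s['time'],s['tool_pos'],s['contact_force'],s['opening'])
E
```

```text
39.4833 [0.6094477  0.19357239 0.04663512] [-1.54127034 -0.24120739  0.54793375] 0.08243846228164022
```

Lift off, move uphill and up, then take the final look.

>>> step_arm([
  {"translation":[0,0,-4],"roll":0},
  {"translation":[0,0,-10],"roll":0},
  {"translation":[0,0,-25],"roll":0},
  {"translation":[0,0,-35],"roll":0},
  {"translation":[-10,0,-35],"roll":0},
  {"translation":[-15,0,-25],"roll":0},
  {"translation":[-10,0,-10],"roll":0},
  {"translation":[0,0,0],"roll":0},
  {"translation":[0,0,0],"roll":0},
  {"translation":[0,0,0],"roll":0},
])

```text
time: 40.32
tool_pos: [0.6417, 0.1817, 0.1896]
tool_rot: [-3.14, -0.003, 2.797]
contact_force: [-0.3, 0.0, 0.4]
opening: 0.0827
grip_force: 0.0
```

```bash
python3 - <<'E'
from h import *
import pickle
s=observe();print(s['time'],s['tool_pos'],s['contact_force'],s['opening'])
c=get_calibration('wrist');a=save('wrist','w20.png');b=save('side','s20.png');pickle.dump(c,open('w20.pkl','wb'))
o=np.zeros((600,800,3),np.uint8)
o[:420,:]=cv2.resize(a[115:300,150:502],(800,420),interpolation=3)
o[420:,:400]=cv2.resize(b[200:330,280:540],(400,180),interpolation=3)[:180]
o[420:,400:]=cv2.resize(b[255:375,330:500][:76],(400,180),interpolation=3)
cv2.imwrite('pics/c20.png',o[:,:,::-1])
for n in ['gauge_block','gauge_seat']:
    for r in search_frame('wrist',n): print(n,np.round(r['at'],3),round(r['confidence'],2),np.round(proj('wrist',r['at'])))
E
```

```text
40.3167 [0.64165105 0.18170925 0.18960677] [-0.2515988   0.01508447  0.40690899] 0.08269225490829123
gauge_block [0.609 0.198 0.058] 0.91 [331. 181.]
gauge_block [0.449 0.001 0.005] 0.42 [39. 68.]
gauge_seat [0.628 0.186 0.051] 0.82 [326. 208.]
```

View pics/c20.png

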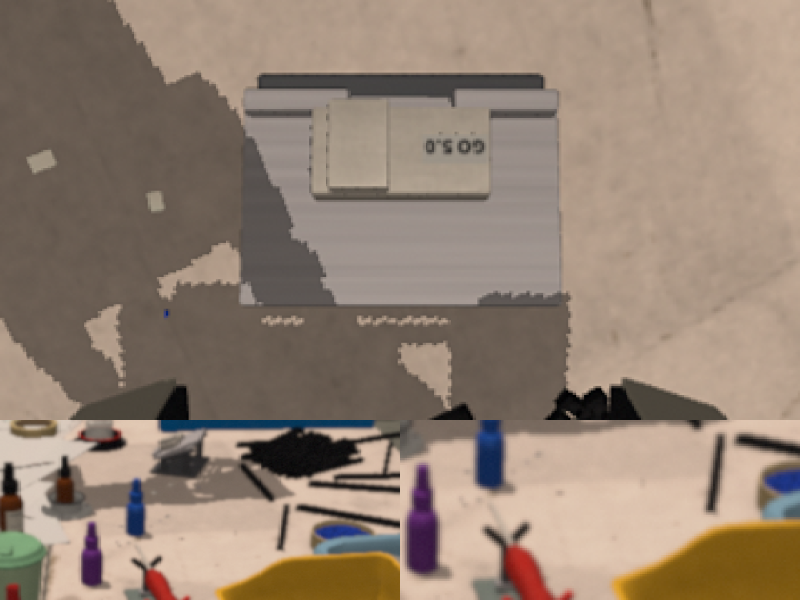

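The block lies flat and square on the ledge, with columns 311–490 against the plate's 242–560, so it is centred. The screwdriver is in both forks with its handle in the red one. The bottle and jar stand in their holders.

```bash
python3 -c "
from cell import *
print(hand_in())"
```

```text
the job is handed in; nothing more can be done
None
```

The job is handed in at about 40 s of the 106 s allowed: bottle, jar, screwdriver and gauge block are each in their holders, placed in the order asked, and the gripper is open and clear of everything.

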